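# Empty the bead cup and put it upside down on the drying peg

## Robot

A 6-joint arm with a two-finger parallel gripper is mounted at the origin on the work surface. World frame = base frame: x ahead of the robot, y to its left, z up, the work surface at z = 0. Lengths are in m, angles in rad, forces in N, time in s.
With the tool pointing down it reaches from about 0.225 to 0.875 m from the base axis. Payload 3.4 kg.
Tool frame: the origin (TCP) lies at the very end of the fingers, on their centre line; the grasp point (between the pads) lies 19 mm behind it (manip.tcp_to_grasp is the distance from the TCP to the grasp point, in m); z points along the fingers, y is the line along which they close (so a half turn about z gives the same grasp; the last joint's range is limited). The gripper opens to 85 mm and grips with 20 to 120 N. Pads are 22 mm wide; open, the fingers measure 114 mm over their backs; the gripper's body (76 mm by 85 mm) begins 54 mm behind the grasp point. The pads swing forward as they close: fully open they stand 13 mm farther back than shut.
Start: joints at [1.21, 0.276, 1.505, -0, 1.361, -0.121], TCP at [0.137, 0.559, 0.231] pointing down, gripper open.
Joint ranges: [-2.89, 2.89], [-0.75, 2.08], [0.22, 2.7], [-1.18, 4.32], [0.11, 2.71], [-2.7, 2.7]. Speed limits (rad/s): [2.57, 2.57, 3.14, 3.14, 3.14, 3.14].

## Interface

Orientations are given as a unit quaternion [w, x, y, z].
In Python, from rig import status, get_image, job, manip gives the robot as it stands.
- The arm moves only by the tool apply_moves, never from a script. Its arguments are lists of equal length, an entry for each row: "xyz": the shift along the tool's x, y, z each as a share of 0.3 m, from -1 to 1, a list of three; "rot": the turn, a rotation vector about the tool's x, y, z each as a share of 60 degrees, from -1 to 1, a list of three; "hand": the opening, from -1 (shut) to 1 (fully open). A call has 1 to 8 rows; each row shifts and turns the commanded pose from where the row before left it, along the tool's axes as they then stand; what a row does not reach is not made up. A row lasts 1/8 s, in which the tool goes at most 62.5 mm and 10.7 degrees, less where a joint would pass 70% of its speed; a pose out of reach is approached as far as the arm can. A call with a number of a shift or a turn outside -1 to 1 is refused whole. A call with a gripper value outside its range is refused whole. The fingers move at their own pace and stop on an object; "force" is the grip in N (left out, the last holds). Time passes only in rows, so rows that do not move let the fingers close. It gives the time, the measured TCP pose, the force, the opening and the grip force at its end, in the units of the state.
- status.get_state(): the state, without advancing time (a new reading comes with each control period).
- get_image(name): name is "scene" or "top" or "wrist"; returns a dict with "pixels" (420x560x3 uint8, red, green, blue), "fovy" (degrees; the focal length in pixels is half the picture's height over the tangent of half this angle, whatever the lens; pixels are square), "cx", "cy" (the principal point, pixels), "origin" and "orientation" of the camera in the world; the wrist camera has in their place "tool_from_camera" (4x4, takes a point from camera to tool coordinates, whose origin is the TCP and whose axes are the flange's). Camera axes: x right, y down, z forward; pixel columns grow to the right and rows downward; lengths in m; the calibration is good to about 2 mm. A picture is of the moment at which its call begins: read the wrist's pose just before it. There is no depth.
- job.sign_off(): hands the job in; it is judged then, once.
The state is a dict: "clock": time; "qpos": joint angles; "qd": joint speeds; "effort": joint torques, N m; "position": TCP position; "ee_rot": TCP orientation; "contact_force": force on the tool from outside, world axes, zero at the start; "moment": the same for the moment, N m; "width": finger opening in m; "gripper_force": force on a finger pad.
Only numpy, scipy, OpenCV 4.12 (cv2) and the standard library are available. Lean on these libraries where they do the work, as an engineer would, in place of code of your own. Each camera call takes 0.05 s, during which the arm holds its last target. There are 200 camera calls.

## Task

Pick the blue cup out of its wire cradle, tip its five beads straight from the cup into the white bowl, then lower the empty cup upside down over the peg of the free drying stand without dropping it, until its rim sits flat on the stand's disc, and let go. Leave the bowl about where it stands, and leave the green cup, the jar and the marker alone.

Things in the scene. Friction and masses are not known exactly. Their poses are not given: they have to be found in the camera images.
- cup: Straight round blue plastic cup: outer diameter 60 mm, 100 mm long, wall 3 mm, bottom 4 mm thick, 60 g. Origin: centre of the outside of its closed bottom; its z axis runs along the cup from bottom to mouth. It starts lying in the wire cradle, bottom towards the robot, mouth outwards and 10 degrees above level, five beads inside.
- cup_rim (a point): Centre of the blue cup's mouth, 100 mm from its origin along the cup's axis.
- cradle: Fixed sloping cradle: wooden foot 130 x 75 x 12 mm (origin under its centre, z up, x to the cup's mouth side), two 8 mm wire rails 36 mm apart under the cup and a low wire stop behind its bottom. All stays over 16 mm below the cup's axis; the cup lifts straight up and its sides are free. The cup's axis is 65 mm above the table at its bottom, 82 mm at its mouth.
- bowl: Loose white bowl, 140 mm wide at the rim, 55 mm high, 4 mm wall, inner floor 5 mm above the table, 0.4 kg. Origin under its centre, z up.
- free_stand: The empty drying stand, fixed: wooden disc 110 mm across, 12 mm thick, with a grey upright peg at its centre. Peg: collar 44 mm across up to 22 mm above the table, coned to 18 mm across at 40 mm, then a post 18 to 16 mm across, tip 85 mm above the table. A cup fully home covers the peg, rim flat on the disc. Origin under its centre, z up.
- free_stand_seat (a point): Centre of the disc's upper face on the free stand, 12 mm above the table, on the peg's axis.
- used_stand: A second stand of the same shape and size, fixed, with the green cup already on its peg. Origin under its centre, z up. It, the free stand and the bowl trade places from start to start.
- other_cup: Green plastic cup of the same size as the blue one, upside down on the second stand, loose; origin at the centre of its outer bottom (now on top, 112 mm above the table), z towards its mouth.
- jar: Closed clear jar with a black cap, 64 mm across, 85 mm high, loose; origin under its centre.
- marker: Blue marker with a black cap, 144 mm long, 17 mm thick, lying loose; origin under the blue barrel's middle, x along it.
- bead0: Yellow cube bead of 14 mm, 10 g, origin at its centre; one of the five loose in the blue cup.
- bead1: Red cube bead of 14 mm, 10 g, origin at its centre; one of the five loose in the blue cup.
- bead2: Green cube bead of 14 mm, 10 g, origin at its centre; one of the five loose in the blue cup.
- bead3: Orange cube bead of 14 mm, 10 g, origin at its centre; one of the five loose in the blue cup.
- bead4: White cube bead of 14 mm, 10 g, origin at its centre; one of the five loose in the blue cup.
Not all that is in view belongs to the job. Several things have the shape of the cup; the one meant has the colours described above.

How it is judged:
By the outcome, as a careful person would: the job done as asked, in the order asked, and still so for the second after the job is handed in, with the robot touching nothing.
It also fails if it takes over 64 s, if anything falls off the work surface, if the arm or the gripper's body presses on something with over 40 N, if the wrist force passes 120 N, or if a joint passes its speed limit or range.

## Working session

There is one attempt and no reset: what is moved stays moved. The work goes in short steps, Python scripts to look and compute and a tool call to move; the robot and the scene stay as the last step left them, time stands still between calls to the robot, and variables do not carry over. Pictures are saved under pics/ and viewed, at most 10 in all, crops included, and the job is handed in when it is done.

Besides the shell and the picture viewer there is one more tool, called after "Call:" as name(argument=value, ...) on one line, values as JSON. apply_moves: Moves the arm, as the interface text tells. Its arguments: {"type":"object","properties":{"xyz":{"type":"array","items":{"type":"array","items":{"type":"number","minimum":-1,"maximum":1}}},"rot":{"type":"array","items":{"type":"array","items":{"type":"number","minimum":-1,"maximum":1}}},"hand":{"type":"array","items":{"type":"number"}},"force":{"type":"number"}},"required":["xyz","rot","hand"]}

```bash
ls; mkdir -p pics; cat > h.py <<'E'
import numpy as np, cv2, json
from rig import status, get_image, job, manip
from scipy.spatial.transform import Rotation as R
def q2R(q): return R.from_quat([q[1],q[2],q[3],q[0]]).as_matrix()
def grab(n):
    s=status.get_state(); d=get_image(n)
    if n=='wrist':
        T=np.eye(4);T[:3,:3]=q2R(s['ee_rot']);T[:3,3]=s['position'];C=T@np.array(d['tool_from_camera']);o,Rm=C[:3,3],C[:3,:3]
    else: o,Rm=np.array(d['origin']),q2R(d['orientation'])
    f=d['pixels'].shape[0]/2/np.tan(np.radians(d['fovy'])/2)
    return dict(px=np.array(d['pixels']),f=f,cx=d['cx'],cy=d['cy'],o=o,R=Rm)
def ray(c,u,v):
    r=c['R']@np.array([(u-c['cx'])/c['f'],(v-c['cy'])/c['f'],1]);return r/np.linalg.norm(r)
def plane(c,u,v,z):
    r=ray(c,u,v);return c['o']+r*(z-c['o'][2])/r[2]
def proj(c,p):
    q=c['R'].T@(np.array(p)-c['o']);return c['cx']+c['f']*q[0]/q[2],c['cy']+c['f']*q[1]/q[2]
def tri(c1,p1,c2,p2):
    a,b=ray(c1,*p1),ray(c2,*p2);A=np.stack([a,-b],1);t=np.linalg.lstsq(A,c2['o']-c1['o'],rcond=None)[0]
    x,y=c1['o']+a*t[0],c2['o']+b*t[1];return (x+y)/2,np.linalg.norm(x-y)
def save(n,im): cv2.imwrite('pics/'+n,cv2.cvtColor(im,cv2.COLOR_RGB2BGR))
E
python3 - <<'E'
from h import *
s=status.get_state();print({k:np.round(v,3) for k,v in s.items()},manip.tcp_to_grasp)
for n in('scene','top','wrist'):
    c=grab(n);save(n+'0.png',c['px']);print(n,c['o'].round(3),c['R'].round(3).tolist(),round(c['f'],1),c['cx'],c['cy'])
E
```

```text
pics
{'clock': np.float64(0.0), 'qpos': array([ 1.21 ,  0.277,  1.506, -0.   ,  1.361, -0.121]), 'qd': array([ 0.002,  0.   , -0.002,  0.001, -0.001, -0.001]), 'effort': array([-1.0000e-03, -4.1677e+01, -2.4580e+01, -0.0000e+00,  1.1000e-02,
        0.0000e+00]), 'position': array([0.136, 0.558, 0.23 ]), 'ee_rot': array([-0.   ,  0.12 ,  0.993, -0.001]), 'contact_force': array([ 0.465, -0.086, -0.716]), 'moment': array([ 0.007, -0.05 , -0.031]), 'gripper_force': np.float64(0.0), 'width': np.float64(0.085)} 0.0187
scene [ 1.232 -0.795  0.745] [[0.772, 0.376, -0.513], [0.636, -0.425, 0.645], [0.024, -0.823, -0.567]] 454.9 272.6474254772087 209.26013489437653
top [ 0.39  -0.051  1.229] [[-0.054, -0.978, 0.202], [-0.999, 0.053, -0.011], [-0.0, -0.202, -0.979]] 443.7 276.3591412957993 211.19536585783655
wrist [0.062 0.576 0.373] [[0.237, 0.927, 0.29], [0.971, -0.226, -0.073], [-0.003, 0.299, -0.954]] 297.1 276.9306425519405 207.7834983811884
```

View pics/scene0.png

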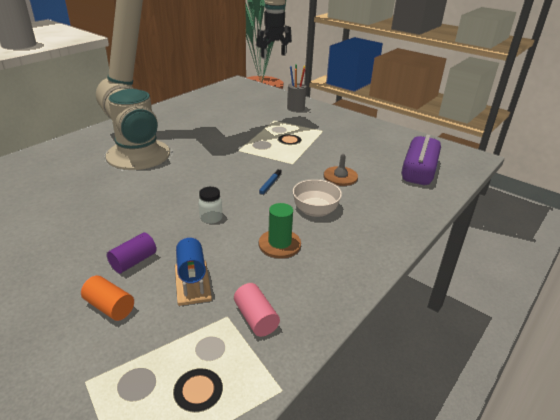

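View pics/top0.png

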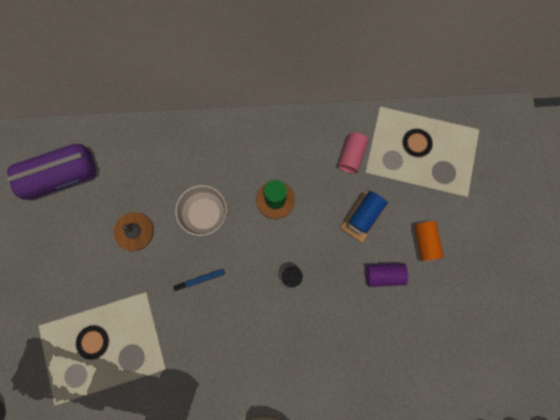

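The pictures show:
- **Cup:** blue cup in its cradle at top (368,213) and scene (190,258).
- **Bowl:** top (202,211), scene (316,197).
- **Free stand:** top (133,231), scene (341,172).
- **Green cup:** on the used stand at top (275,196).
- **Nearby clutter:** a purple cylinder sits between the robot and the cup at top (387,275).

Next I'll measure these.

```bash
cat > m.py <<'E'
from h import *
def big(mask,roi):
    m=np.zeros_like(mask);x0,y0,x1,y1=roi;m[y0:y1,x0:x1]=mask[y0:y1,x0:x1]
    cs,_=cv2.findContours(m,cv2.RETR_EXTERNAL,cv2.CHAIN_APPROX_NONE);return max(cs,key=cv2.contourArea)
def hsv(c): return cv2.cvtColor(c['px'],cv2.COLOR_RGB2HSV)
def blue(c): return cv2.inRange(hsv(c),(105,120,40),(125,255,255))
def wood(c): return cv2.inRange(hsv(c),(5,110,50),(18,255,255))
def white(c): return cv2.inRange(hsv(c),(0,0,120),(179,70,255))
E
python3 - <<'E'
from m import *
t,s=grab('top'),grab('scene')
ct,cs=big(blue(t),(330,175,405,250)),big(blue(s),(165,225,220,290))
for n,c in(('t',ct),('s',cs)): print(n,'cup',cv2.minAreaRect(c),cv2.boundingRect(c))
ft,fs=big(wood(t),(105,200,165,260)),big(wood(s),(315,155,365,190))
for n,c in(('t',ft),('s',fs)): print(n,'disc',cv2.fitEllipse(cv2.convexHull(c)),cv2.boundingRect(c))
ut=big(wood(t),(245,170,305,225)); print('used',cv2.boundingRect(ut))
bt,bs=big(white(t),(165,175,240,245)),big(white(s),(285,175,350,225))
for n,c in(('t',bt),('s',bs)): print(n,'bowl',cv2.fitEllipse(cv2.convexHull(c)),cv2.boundingRect(c))
e=cv2.fitEllipse(cv2.convexHull(ft))[0];print('disc top',plane(t,*e,.012),'scene',plane(s,*cv2.fitEllipse(cv2.convexHull(fs))[0],.012))
print('bowl',plane(t,*cv2.fitEllipse(cv2.convexHull(bt))[0],.055))
b=cv2.boxPoints(cv2.minAreaRect(ct));print('cup corners@73',[plane(t,*p,.073).round(3) for p in b])
print('cup px scene of pts', [plane(s,*cv2.minAreaRect(cs)[0],.073)])
for n,uv,z in(('purple',(387,275),.03),('case',(52,172),.04),('jar',(291,276),.085),('used',(275,200),.012)): print(n,plane(t,*uv,z).round(3))
for n,c,b in(('t',t,(325,165,425,290)),('s',s,(95,215,285,335))):
    x0,y0,x1,y1=b;save('crop_'+n+'.png',cv2.resize(c['px'][y0:y1,x0:x1],None,fx=4,fy=4))
E
```

```text
t cup ((368.02545166015625, 211.38583374023438), (20.80643081665039, 38.39850616455078), 34.38034439086914) (350, 192, 37, 40)
s cup ((189.9923095703125, 259.9384765625), (44.528465270996094, 26.29536247253418), 82.87498474121094) (177, 238, 28, 45)
t disc ((133.0473175048828, 231.06773376464844), (37.52765655517578, 40.084632873535156), 54.81492233276367) (114, 212, 39, 39)
s disc ((340.49493408203125, 175.387939453125), (18.672393798828125, 33.706756591796875), 97.21284484863281) (324, 167, 34, 19)
used (256, 185, 39, 34)
t bowl ((202.28981018066406, 210.63330078125), (37.54027557373047, 40.74520492553711), 72.39128875732422) (182, 192, 41, 38)
s bowl ((317.6318359375, 201.7952880859375), (60.805877685546875, 80.73429107666016), 115.03687286376953) (285, 175, 65, 50)
disc top [0.60595125 0.33623842 0.012     ] scene [0.60963841 0.33132323 0.012     ]
bowl [0.64425845 0.13626238 0.055     ]
cup corners@73 [array([ 0.59 , -0.253,  0.073]), array([ 0.674, -0.319,  0.073]), array([ 0.639, -0.361,  0.073]), array([ 0.557, -0.295,  0.073])]
cup px scene of pts [array([ 0.61197   , -0.30650207,  0.073     ])]
purple [ 0.447 -0.351  0.03 ]
case [0.78  0.555 0.04 ]
jar [ 0.455 -0.092  0.085]
used [ 0.673 -0.062  0.012]
```

```bash
cat > pl.py <<'E'
from h import *
D=np.radians; G=manip.tcp_to_grasp
def pose(g,psi,e,al=60):
    "tool pose: grasp point g, cup axis (to mouth) azimuth psi, elevation e"
    u=np.array([np.cos(D(psi)),np.sin(D(psi)),0]);k=np.array([0,0,1.])
    d=lambda a:np.cos(D(a))*u+np.sin(D(a))*k
    z,x=d(e-al),d(e-al-90);return np.array(g)+G*z,np.stack([x,np.cross(z,x),z],1)
def cur():
    s=status.get_state();return np.array(s['position']),q2R(s['ee_rot'])
def rows(P0,P1,n,dec=3):
    "straight line + constant turn; rounded rows, tracking rounding"
    p,Rm=P0;w=R.from_matrix(Rm.T@P1[1]).as_rotvec();X=[];W=[]
    for i in range(n):
        tp=P0[0]+(P1[0]-P0[0])*(i+1)/n;tR=P0[1]@R.from_rotvec(w*(i+1)/n).as_matrix()
        dx=np.round(Rm.T@(tp-p)/.3,dec);dw=np.round(R.from_matrix(Rm.T@tR).as_rotvec()/D(60),dec)
        p=p+Rm@dx*.3;Rm=Rm@R.from_rotvec(dw*D(60)).as_matrix();X.append(dx.tolist());W.append(dw.tolist())
    for j in range(0,n,8): print('xyz',X[j:j+8],'\nrot',W[j:j+8])
    return p,Rm
E
python3 - <<'E'
from pl import *
rows(cur(),pose((.60,-.295,.22),-38.5,10),24,2)
E
```

```text
xyz [[-0.09, -0.1, 0.0], [-0.1, -0.1, 0.01], [-0.09, -0.1, 0.01], [-0.1, -0.09, 0.01], [-0.1, -0.1, 0.02], [-0.09, -0.09, 0.02], [-0.1, -0.09, 0.02], [-0.1, -0.08, 0.03]] 
rot [[0.01, -0.03, 0.02], [0.0, -0.02, 0.01], [0.01, -0.03, 0.02], [0.0, -0.03, 0.02], [0.01, -0.03, 0.01], [0.01, -0.02, 0.02], [0.0, -0.03, 0.02], [0.01, -0.03, 0.01]]
xyz [[-0.11, -0.09, 0.03], [-0.1, -0.09, 0.04], [-0.1, -0.08, 0.03], [-0.1, -0.08, 0.05], [-0.11, -0.08, 0.04], [-0.1, -0.07, 0.05], [-0.1, -0.08, 0.05], [-0.1, -0.07, 0.05]] 
rot [[0.0, -0.03, 0.02], [0.01, -0.02, 0.02], [0.01, -0.03, 0.01], [0.0, -0.03, 0.02], [0.01, -0.03, 0.01], [0.0, -0.02, 0.02], [0.01, -0.03, 0.02], [0.01, -0.03, 0.01]]
xyz [[-0.1, -0.07, 0.06], [-0.11, -0.07, 0.06], [-0.1, -0.06, 0.07], [-0.1, -0.07, 0.06], [-0.09, -0.06, 0.08], [-0.1, -0.06, 0.07], [-0.1, -0.05, 0.08], [-0.1, -0.06, 0.08]] 
rot [[0.0, -0.02, 0.02], [0.01, -0.03, 0.02], [0.0, -0.03, 0.01], [0.01, -0.03, 0.02], [0.01, -0.02, 0.02], [0.0, -0.03, 0.01], [0.01, -0.03, 0.02], [0.0, -0.03, 0.02]]
```

Call:
apply_moves(xyz=[[-0.09, -0.1, 0], [-0.1, -0.1, 0.01], [-0.09, -0.1, 0.01], [-0.1, -0.09, 0.01], [-0.1, -0.1, 0.02], [-0.09, -0.09, 0.02], [-0.1, -0.09, 0.02], [-0.1, -0.08, 0.03]], rot=[[0.01, -0.03, 0.02], [0, -0.02, 0.01], [0.01, -0.03, 0.02], [0, -0.03, 0.02], [0.01, -0.03, 0.01], [0.01, -0.02, 0.02], [0, -0.03, 0.02], [0.01, -0.03, 0.01]], hand=[1, 1, 1, 1, 1, 1, 1, 1])

```text
clock: 1.25
position: [0.2937, 0.2723, 0.2231]
ee_rot: [0.111, 0.186, 0.975, -0.04]
contact_force: [0.4, -1.0, -0.5]
width: 0.0855
gripper_force: 0.0
```

Call:
apply_moves(xyz=[[-0.11, -0.09, 0.03], [-0.1, -0.09, 0.04], [-0.1, -0.08, 0.03], [-0.1, -0.08, 0.05], [-0.11, -0.08, 0.04], [-0.1, -0.07, 0.05], [-0.1, -0.08, 0.05], [-0.1, -0.07, 0.05]], rot=[[0, -0.03, 0.02], [0.01, -0.02, 0.02], [0.01, -0.03, 0.01], [0, -0.03, 0.02], [0.01, -0.03, 0.01], [0, -0.02, 0.02], [0.01, -0.03, 0.02], [0.01, -0.03, 0.01]], hand=[1, 1, 1, 1, 1, 1, 1, 1])

```text
clock: 2.25
position: [0.4509, -0.0165, 0.2147]
ee_rot: [0.22, 0.25, 0.94, -0.079]
contact_force: [0.5, -0.9, -0.1]
width: 0.0853
gripper_force: 0.0
```

```bash
cat > log.py <<'E'
from h import *
s=status.get_state();L=[list(map(float,np.r_[s['qpos'],s['position'],s['ee_rot']]))]
open('fk.jsonl','a').write(json.dumps(L[0])+'\n');print(round(s['clock'],2),np.round(s['qpos'],3),np.round(s['position'],4),np.round(s['ee_rot'],3))
E
echo '[1.21,0.277,1.506,0,1.361,-0.121,0.136,0.558,0.23,0,0.12,0.993,-0.001]'>fk.jsonl
python3 log.py; python3 -c "
from pl import *
rows(cur(),pose((.60,-.295,.22),-38.5,10),8,2)"
```

```text
2.25 [ 0.027 -0.07   2.057 -0.383  0.802 -0.806] [ 0.4509 -0.0165  0.2147] [ 0.22   0.25   0.94  -0.079]
xyz [[-0.1, -0.07, 0.06], [-0.1, -0.07, 0.06], [-0.1, -0.06, 0.07], [-0.1, -0.06, 0.07], [-0.1, -0.06, 0.07], [-0.1, -0.06, 0.07], [-0.1, -0.06, 0.08], [-0.09, -0.05, 0.08]] 
rot [[0.01, -0.03, 0.02], [0.0, -0.02, 0.01], [0.01, -0.03, 0.02], [0.0, -0.03, 0.02], [0.01, -0.02, 0.01], [0.0, -0.03, 0.02], [0.01, -0.03, 0.02], [0.0, -0.02, 0.02]]
```

Call:
apply_moves(xyz=[[-0.1, -0.07, 0.06], [-0.1, -0.07, 0.06], [-0.1, -0.06, 0.07], [-0.1, -0.06, 0.07], [-0.1, -0.06, 0.07], [-0.1, -0.06, 0.07], [-0.1, -0.06, 0.08], [-0.09, -0.05, 0.08]], rot=[[0.01, -0.03, 0.02], [0, -0.02, 0.01], [0.01, -0.03, 0.02], [0, -0.03, 0.02], [0.01, -0.02, 0.01], [0, -0.03, 0.02], [0.01, -0.03, 0.02], [0, -0.02, 0.02]], hand=[1, 1, 1, 1, 1, 1, 1, 1])

```text
clock: 3.25
position: [0.6104, -0.3009, 0.2049]
ee_rot: [0.321, 0.311, 0.888, -0.109]
contact_force: [0.8, 0.1, 0.1]
width: 0.0855
gripper_force: 0.0
```

```bash
python3 log.py; python3 - <<'E'
from m import *
c=grab('wrist');save('w1.png',c['px']);np.save('w1.npy',c,allow_pickle=True)
t=grab('top')
k=big(blue(c),(0,0,560,420));print(cv2.minAreaRect(k),cv2.contourArea(k))
g=np.array([.615,-.307,.0735]);a=np.array([np.cos(np.radians(-38.5)),np.sin(np.radians(-38.5)),.176]);
print(proj(c,g),proj(c,g+a*.05),proj(c,g-a*.05))
E
```

```text
3.25 [-0.506  0.193  1.921 -0.296  0.356 -1.16 ] [ 0.6104 -0.3009  0.2049] [ 0.321  0.311  0.888 -0.109]
((270.0, 104.5), (151.0, 86.0), 90.0) 10646.5
(np.float64(274.0688513073769), np.float64(112.91900097595985)) (np.float64(274.55252927789377), np.float64(163.28149312690533)) (np.float64(273.4048391605896), np.float64(43.77939038965721))
```

View pics/w1.png

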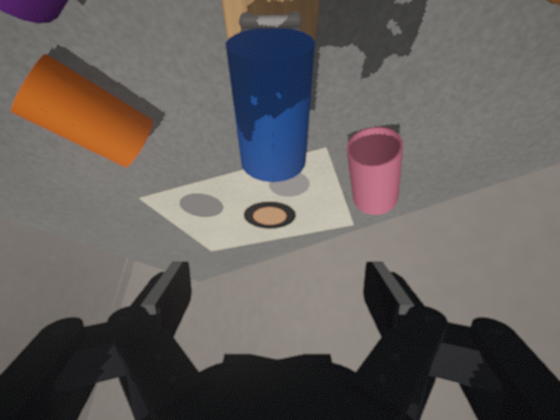

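The wrist view shows the cup's bottom end at about (272,35), its mouth end at about (273,175), and side edges at x≈228–315 narrowing to 240–307. I'll combine this with the top view.

```bash
python3 - <<'E'
from m import *
w=np.load('w1.npy',allow_pickle=True).item();t=grab('top');s=grab('scene')
h=hsv(w);m=cv2.inRange(h,(105,150,30),(125,255,255));k=big(m,(200,10,330,200));M=np.zeros(m.shape,np.uint8);cv2.drawContours(M,[k],-1,255,-1)
ys=np.arange(50,160);L=[np.nonzero(M[y])[0][0] for y in ys];Rr=[np.nonzero(M[y])[0][-1]+1 for y in ys]
l=np.polyfit(ys,L,1);r=np.polyfit(ys,Rr,1);print(cv2.boundingRect(k),l,r)
y0=cv2.boundingRect(k)[1];y1=y0+cv2.boundingRect(k)[3]
# side tangent planes -> axis direction and distance
def pl(p): 
    n=np.cross(ray(w,np.polyval(p,60),60),ray(w,np.polyval(p,150),150));return n/np.linalg.norm(n)
nl,nr=pl(l),pl(r); nl=-nl if nl@ray(w,272,100)<0 else nl; nr=-nr if nr@ray(w,272,100)<0 else nr
ax=np.cross(nl,nr);ax/=np.linalg.norm(ax);ax*=np.sign(ax[0])
print('axis dir az,el',np.degrees(np.arctan2(ax[1],ax[0])),np.degrees(np.arcsin(ax[2])))
# axis passes 30mm from both planes: p=o+b*d
b=nl+nr;d=.03/(nl@b);P=w['o']+b*d
def at(z): return P+ax*(z-P[2])/ax[2]
# intersect axis with image rows: bottom end centre ~ row where the side edges end
def axrow(row):
    u=(np.polyval(l,row)+np.polyval(r,row))/2;q=ray(w,u,row);A=np.stack([q,-ax],1);t=np.linalg.lstsq(A,P-w['o'],rcond=None)[0];return P+ax*t[1]
for row in(y0,y0+8,40,y1-6,y1):print(row,axrow(row).round(4))
for nm,c,box in(('t',t,(330,175,405,250)),('s',s,(165,225,220,290))):
    kk=big(blue(c),box)[:,0].astype(float);pr=[proj(c,axrow(40)),proj(c,axrow(y1-6))]
    d2=np.subtract(pr[1],pr[0]);L2=np.linalg.norm(d2);d2/=L2;a=(kk-pr[0])@d2;n=(kk-pr[0])@[-d2[1],d2[0]]
    print(nm,np.round(pr,1).tolist(),'along',a.min(),a.max(),'of',L2,'lat',n.min(),n.max())
E
```

```text
(227, 29, 87, 152) [1.26141154e-01 2.22018249e+02] [-8.19962581e-02  3.17532245e+02]
axis dir az,el -38.14375094154552 7.29556746359271
29 [ 0.5711 -0.2745  0.0547]
37 [ 0.575  -0.2776  0.0553]
40 [ 0.5765 -0.2787  0.0555]
175 [ 0.6768 -0.3575  0.0719]
181 [ 0.6835 -0.3628  0.073 ]
t [[357.6, 227.1], [384.4, 187.9]] along 23.59709667672174 38.36532491693439 of 47.5398470976479 lat -10.622913198898567 9.96592941431868
s [[189.2, 253.1], [192.7, 286.0]] along -15.272061688524461 29.115780487555163 of 33.032635985920734 lat -13.439252270676294 13.09182936172366
```

```bash
python3 - <<'E'
from m import *
w=np.load('w1.npy',allow_pickle=True).item();t=grab('top');s=grab('scene')
e=np.radians(10);psi=np.radians(-38.14);u=np.array([np.cos(psi),np.sin(psi),0]);k=np.array([0,0,1.])
m=np.cos(e)*u+np.sin(e)*k;n=-np.sin(e)*u+np.cos(e)*k;side=np.cross(k,u)
o=w['o'];r1=ray(w,270.4,29);r2=ray(w,270.4,181)
# B-.03n = o+a r1 ; B+.1m+.03n=o+b r2  (unknown B(3),a,b)
A=np.zeros((6,5));A[:3,:3]=np.eye(3);A[3:,:3]=np.eye(3);A[:3,3]=-r1;A[3:,4]=-r2
x=np.linalg.lstsq(A,np.r_[o+.03*n,o-.1*m-.03*n],rcond=None)[0];B=x[:3];print('cam',o.round(3),'B',B.round(4),'M',(B+.1*m).round(4))
th=np.linspace(0,2*np.pi,60);ring=np.cos(th)[:,None]*n*.03+np.sin(th)[:,None]*side*.03
for nm,c,box in(('w',w,(200,10,330,200)),('t',t,(330,175,405,250)),('s',s,(165,225,220,290))):
    q=np.array([proj(c,p) for p in np.r_[B+ring,B+.1*m+ring]]);kk=big(blue(c),box)
    print(nm,'pred box',q.min(0).round(1),q.max(0).round(1),'seen',cv2.boundingRect(kk)[:2],np.add(cv2.boundingRect(kk)[:2],cv2.boundingRect(kk)[2:]))
E
```

```text
cam [ 0.492 -0.208  0.266] B [ 0.5756 -0.2799  0.0595] M [ 0.6531 -0.3407  0.0769]
w pred box [224.8  29. ] [312.5 181. ] seen (227, 29) [314 181]
t pred box [348.9 190. ] [389.2 233.6] seen (364, 192) [387 214]
s pred box [175.3 240.4] [205.  286.8] seen (177, 238) [205 283]
```

```bash
cat > fk.py <<'E'
from pl import *
from scipy.optimize import least_squares
ry=lambda a:R.from_rotvec([0,a,0]);rx=lambda a:R.from_rotvec([a,0,0]);rz=lambda a:R.from_rotvec([0,0,a])
def fk(q,P):
    d1,a1,L1,a3,L2,d6=P
    A=rz(q[0]);p=A.apply([a1,0,d1]);A=A*ry(q[1]);p=p+A.apply([0,0,L1]);A=A*ry(q[2])
    p=p+A.apply([a3,0,L2]);A=A*rz(q[3])*ry(q[4]);p=p+A.apply([0,0,d6]);A=A*rz(q[5])*OFF
    return p,A
OFF=rz(np.pi/2)
data=[json.loads(l) for l in open('fk.jsonl')]
def fit():
    f=lambda P:np.concatenate([fk(d[:6],P)[0]-d[6:9] for d in data]+[(np.array(P)-[.33,0,.4,0,.4,.25])*.001])
    return least_squares(f,[.33,0,.4,0,.4,.25])
LO=np.array([-2.89,-.75,.22,-1.18,.11,-2.7]);HI=np.array([2.89,2.08,2.7,4.32,2.71,2.7])
def ik(T,P,q0):
    def f(q):
        p,A=fk(q,P);return np.r_[(p-T[0])*10,(A.inv()*R.from_matrix(T[1])).as_rotvec()]
    r=least_squares(f,np.clip(q0,LO+1e-3,HI-1e-3),bounds=(LO,HI));return r.x,np.abs(f(r.x)).max()
E
python3 - <<'E'
from fk import *
r=fit();P=r.x;print(P.round(4),np.abs(r.fun).max())
for d in data:
    p,A=fk(d[:6],P);print((p-d[6:9]).round(4),np.degrees((A.inv()*R.from_matrix(q2R(d[9:]))).magnitude()).round(2))
q=np.array(data[-1][:6])
for al in(60,70,80):
    print(al,ik(pose((.6065,-.3045,.0713),-38.1,10,al),P,q))
E
```

```text
[-0.7169  0.2942  0.637  -0.4039  0.0172  0.0615] 0.06526807554898037
[ 0.0653 -0.0246 -0.0044] 0.06
[0.0007 0.0121 0.0115] 0.0
[-0.0197 -0.0333 -0.0071] 0.0
60 (array([-0.45969328,  0.01994887,  2.57496702, -1.18      ,  0.11      ,
       -0.21342197]), np.float64(0.1842302241194717))
70 (array([-0.45887938,  0.01228175,  2.5983251 , -1.18      ,  0.11      ,
       -0.21123209]), np.float64(0.02505178567065382))
80 (array([-0.46092644,  0.02207332,  2.58334461, -0.34620632,  0.20568372,
       -1.03928623]), np.float64(4.318670421277205e-12))
```

```bash
python3 - <<'E'
s=open('fk.py').read()
s=s.replace("    d1,a1,L1,a3,L2,d6=P\n","    d1,a1,L1,a3,L2,d6,b,c,a5=P\n").replace("apply([a1,0,d1])","apply([a1,b,d1])").replace("A=A*rz(q[3])*ry(q[4]);p=p+A.apply([0,0,d6])","A=A*rz(q[3])*ry(q[4]);p=p+A.apply([a5,c,d6])")
s=s.replace("[.33,0,.4,0,.4,.25]","P0").replace("def fit():","P0=np.array([.3,0,.4,0,.4,.28,0,0,0])\ndef fit():").replace("*.001])","*W])").replace("P0)*W","P0)*W")
s=s.replace("P0=np","W=np.array([1,1,1,1,1,1,1,1,1])*.003\nP0=np")
open('fk.py','w').write(s)
E
python3 - <<'E'
from fk import *
r=fit();P=r.x;print(P.round(4),np.abs(r.fun[:9]).max().round(4))
q=np.array(data[-1][:6])
for al in(60,70,80): print(al,ik(pose((.6065,-.3045,.0713),-38.1,10,al),P,q))
E
```

```text
[ 1.388e-01  3.800e-03  6.290e-01  6.240e-02  4.190e-01  3.647e-01
  7.000e-02 -3.000e-04  1.200e-03] 0.0
60 (array([-0.51458113,  0.41746424,  2.04339162, -1.18      ,  0.11      ,
       -0.27204392]), np.float64(0.05260373757034779))
70 (array([-0.53454188,  0.41566984,  1.95048603, -0.25233583,  0.26350444,
       -1.21370866]), np.float64(9.769962616701378e-14))
80 (array([-0.54763087,  0.44102263,  1.80604198, -0.07680729,  0.54898744,
       -1.39491831]), np.float64(1.5126788710517758e-14))
```

```bash
sed -i 's/^W=.*/W=np.array([1,1,1,1,1,1,1,300,300])*.003/' fk.py; python3 - <<'E'
from fk import *
r=fit();P=r.x;print(P.round(4),np.abs(r.fun[:9]).max().round(4))
def mouth(M,psi,e,al): # pose with mouth centre M
    u=np.array([np.cos(D(psi))*np.cos(D(e)),np.sin(D(psi))*np.cos(D(e)),np.sin(D(e))]);return pose(np.array(M)-.058*u,psi,e,al)
for al in(66,70,75):
  q0=np.array(data[-1][:6]);g=pose((.6065,-.3045,.0713),-38.1,10,al);qg,e=ik(g,P,q0);print('AL',al,'grasp',qg.round(2),round(e,3))
  for psi in(-80,-100,-120,-135):
    q=qg;seq=[('lift',pose((.6065,-.3045,.25),-38.1,20,al)),('mid',pose((.60,.0,.27),(psi-38)/2,20,al)),('bowl+',mouth((.644,.14,.2),psi,15,al))]
    seq+=[('p%d'%e,mouth((.644,.14,.11),psi,e,al)) for e in(-20,-50,-80)]
    seq+=[('up',mouth((.644,.14,.2),psi,-80,al)),('ab',pose((.606,.336,.19),psi,-90,al)),('pl',pose((.606,.336,.07),psi,-90,al))]
    out=[]
    for n,T in seq:
        q,er=ik(T,P,q);out.append(n+('!%.2f'%er if er>1e-3 else '')+str(q.round(2).tolist()))
    print(' psi',psi,*out[2:],sep='\n  ')
E
```

```text
[ 1.395e-01 -1.000e-04  6.294e-01  6.190e-02  4.214e-01  3.655e-01
  6.970e-02 -0.000e+00  0.000e+00] 0.0001
AL 66 grasp [-0.53  0.41  2.01 -0.52  0.15 -0.95] 0.0
 psi
  -80
  bowl+[0.51, 0.59, 1.35, -0.64, 1.48, 0.48]
  p-20[0.23, 0.49, 1.47, -0.08, 1.18, 0.08]
  p-50[-0.06, 0.5, 1.49, 0.46, 1.3, -0.4]
  p-80[-0.29, 0.65, 1.49, 0.84, 1.58, -0.72]
  up[-0.29, 0.56, 1.4, 0.84, 1.7, -0.59]
  ab[-0.07, 0.63, 1.63, 1.1, 1.48, -0.72]
  pl[-0.07, 0.79, 1.69, 1.12, 1.38, -0.92]
 psi
  -100
  bowl+[0.45, 0.71, 1.11, -0.54, 1.74, 0.65]
  p-20[0.22, 0.53, 1.4, -0.07, 1.24, 0.42]
  p-50[-0.07, 0.44, 1.58, 0.51, 1.12, -0.12]
  p-80[-0.33, 0.54, 1.73, 1.01, 1.31, -0.67]
  up[-0.33, 0.44, 1.64, 0.98, 1.42, -0.51]
  ab[-0.08, 0.52, 1.89, 1.34, 1.2, -0.78]
  pl[-0.08, 0.71, 1.96, 1.45, 1.16, -1.06]
 psi
  -120
  bowl+[0.37, 0.81, 0.9, -0.44, 1.96, 0.84]
  p-20[0.2, 0.56, 1.35, -0.05, 1.28, 0.74]
  p-50[-0.05, 0.4, 1.67, 0.51, 0.92, 0.19]
  p-80[-0.33, 0.44, 1.95, 1.25, 1.03, -0.67]
  up[-0.33, 0.32, 1.85, 1.14, 1.11, -0.43]
  ab[-0.02, 0.42, 2.12, 1.74, 0.94, -0.91]
  pl[-0.02, 0.67, 2.19, 1.94, 1.0
[... 2237 characters left out ...]
6, 1.94, 1.47, 1.32, -0.94]
  pl[-0.12, 0.8, 1.98, 1.53, 1.31, -1.2]
 psi
  -120
  bowl+[0.34, 0.73, 0.99, -0.34, 1.82, 0.84]
  p-20[0.14, 0.5, 1.45, 0.08, 1.14, 0.63]
  p-50[-0.12, 0.39, 1.76, 0.75, 0.88, -0.06]
  p-80[-0.38, 0.5, 2.01, 1.41, 1.14, -0.87]
  up[-0.38, 0.37, 1.92, 1.31, 1.19, -0.64]
  ab[-0.05, 0.52, 2.18, 1.89, 1.14, -1.13]
  pl[-0.05, 0.78, 2.23, 2.01, 1.25, -1.45]
 psi
  -135
  bowl+[0.28, 0.78, 0.88, -0.26, 1.94, 1.03]
  p-20[0.13, 0.51, 1.44, 0.06, 1.12, 0.89]
  p-50[-0.08, 0.35, 1.83, 0.76, 0.69, 0.17]
  p-80[-0.33, 0.44, 2.17, 1.72, 0.97, -0.98]
  up[-0.33, 0.28, 2.07, 1.54, 0.95, -0.67]
  ab[0.08, 0.48, 2.31, 2.34, 1.06, -1.32]
  pl[0.08, 0.8, 2.37, 2.44, 1.33, -1.59]
```

```bash
python3 - <<'E'
from pl import *
a=rows(cur(),pose((.605,-.303,.13),-38.1,10,70),8,3)
b=rows(a,pose((.607,-.305,.0685),-38.1,10,70),8,3)
E
```

```text
xyz [[0.021, -0.003, 0.031], [0.021, -0.002, 0.032], [0.02, -0.003, 0.033], [0.02, -0.003, 0.032], [0.018, -0.002, 0.034], [0.018, -0.003, 0.033], [0.018, -0.002, 0.034], [0.016, -0.003, 0.034]] 
rot [[0.0, 0.02, -0.001], [0.0, 0.02, -0.001], [0.0, 0.02, -0.001], [0.0, 0.02, -0.001], [0.001, 0.02, -0.001], [-0.0, 0.02, -0.001], [-0.0, 0.02, -0.001], [-0.0, 0.02, -0.002]]
xyz [[0.012, -0.0, 0.023], [0.012, -0.0, 0.023], [0.011, -0.0, 0.022], [0.012, -0.0, 0.023], [0.012, -0.001, 0.023], [0.012, 0.0, 0.023], [0.012, 0.0, 0.023], [0.012, 0.0, 0.022]] 
rot [[-0.0, -0.0, 0.0], [-0.0, -0.0, 0.0], [-0.0, -0.0, 0.0], [-0.0, -0.0, 0.0], [-0.0, -0.0, 0.0], [-0.0, -0.0, 0.0], [-0.0, -0.0, 0.0], [-0.0, -0.0, 0.0]]
```

Call:
apply_moves(xyz=[[0.021, -0.003, 0.031], [0.021, -0.002, 0.032], [0.02, -0.003, 0.033], [0.02, -0.003, 0.032], [0.018, -0.002, 0.034], [0.018, -0.003, 0.033], [0.018, -0.002, 0.034], [0.016, -0.003, 0.034]], rot=[[0, 0.02, -0.001], [0, 0.02, -0.001], [0, 0.02, -0.001], [0, 0.02, -0.001], [0.001, 0.02, -0.001], [0, 0.02, -0.001], [0, 0.02, -0.001], [0, 0.02, -0.002]], hand=[1, 1, 1, 1, 1, 1, 1, 1])

```text
clock: 4.55
position: [0.6132, -0.3098, 0.1135]
ee_rot: [0.244, 0.315, 0.913, -0.084]
contact_force: [0.5, -0.5, -1.6]
width: 0.0854
gripper_force: 0.0
```

```bash
python3 log.py; python3 - <<'E'
from m import *
c=grab('wrist');save('w2.png',c['px']);np.save('w2.npy',c,allow_pickle=True)
M=cv2.inRange(hsv(c),(105,150,30),(125,255,255));k=big(M,(150,0,400,300));print(cv2.boundingRect(k))
for y in(60,100,140): print(y,np.nonzero(M[y,150:400])[0][[0,-1]]+150)
E
```

```text
4.55 [-0.534  0.333  1.887 -0.165  0.407 -1.306] [ 0.6132 -0.3098  0.1135] [ 0.244  0.315  0.913 -0.084]
(225, 113, 112, 182)Traceback (most recent call last):
  File "<stdin>", line 4, in <module>
IndexError: index 0 is out of bounds for axis 0 with size 0
```

View pics/w2.png

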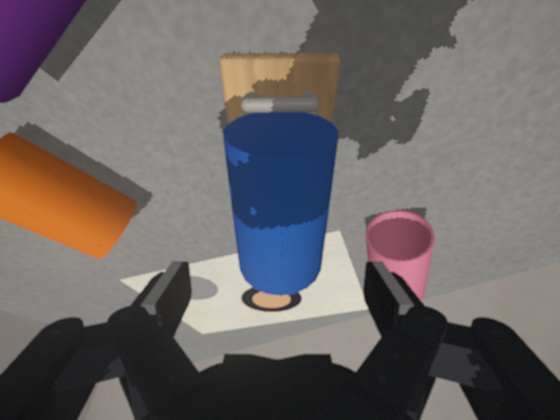

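The cup is centred between the open fingers: its axis is at x≈281 and the finger midpoint is at about 278. Its bottom apex is at row 113 and its mouth apex at row 295. I'll check its height from these two wrist positions.

```bash
python3 - <<'E'
from m import *
e=np.radians(10);psi=np.radians(-38.14);u=np.array([np.cos(psi),np.sin(psi),0]);k=np.array([0,0,1.])
m=np.cos(e)*u+np.sin(e)*k;n=-np.sin(e)*u+np.cos(e)*k
A=[];b=[]
for f,x,y0,y1 in(('w1.npy',270.4,29,181),('w2.npy',281,113,295)):
    c=np.load(f,allow_pickle=True).item()
    for r,off in((ray(c,x,y0),-.03*n),(ray(c,x,y1),.1*m+.03*n)):
        Q=np.eye(3)-np.outer(r,r);A.append(Q);b.append(Q@(c['o']-off))
    if f=='w2.npy': B=np.linalg.lstsq(np.vstack(A[2:]),np.concatenate(b[2:]),rcond=None)[0];print('w2 only',B.round(4))
B,res,_,_=np.linalg.lstsq(np.vstack(A),np.concatenate(b),rcond=None);print(B.round(4),np.sqrt(res/12),(B+.042*m).round(4))
E
```

```text
w2 only [ 0.5769 -0.2785  0.0613]
[ 0.5758 -0.2788  0.0611] [0.0007448] [ 0.6083 -0.3044  0.0684]
```

Call:
apply_moves(xyz=[[0.012, 0, 0.023], [0.012, 0, 0.023], [0.011, 0, 0.022], [0.012, 0, 0.023], [0.012, 0, 0.023], [0.012, 0, 0.023], [0.012, 0, 0.023], [0.012, 0, 0.022]], rot=[[0, 0, 0], [0, 0, 0], [0, 0, 0], [0, 0, 0], [0, 0, 0], [0, 0, 0], [0, 0, 0], [0, 0, 0]], hand=[1, 1, 1, 1, 1, 1, 1, 1])

```text
clock: 5.6
position: [0.6154, -0.3114, 0.0523]
ee_rot: [0.245, 0.315, 0.913, -0.085]
contact_force: [-0.5, 0.6, -0.6]
width: 0.0857
gripper_force: 0.0
```

Call:
apply_moves(xyz=[[0, 0, 0], [0, 0, 0], [0, 0, 0], [0, 0, 0], [0, 0, 0], [0, 0, 0], [0, 0, 0], [0, 0, 0]], rot=[[0, 0, 0], [0, 0, 0], [0, 0, 0], [0, 0, 0], [0, 0, 0], [0, 0, 0], [0, 0, 0], [0, 0, 0]], hand=[-1, -1, -1, -1, -1, -1, -1, -1], force=40)

```text
clock: 6.6
position: [0.6163, -0.311, 0.0537]
ee_rot: [0.246, 0.315, 0.913, -0.084]
contact_force: [2.0, 5.9, 2.4]
width: 0.0603
gripper_force: 43.1
```

```bash
python3 log.py; python3 - <<'E'
from pl import *
print(status.get_state()['width'],status.get_state()['gripper_force'])
p=cur();a=rows(p,(p[0]+[0,0,.05],p[1]),4,3)
g=p[0]-G*p[1][:,2];print(g.round(4))
b=rows(a,pose((.595,-.27,.24),-45,25,70),12,2)
E
```

```text
6.6 [-0.534  0.419  1.949 -0.255  0.259 -1.211] [ 0.6163 -0.311   0.0537] [ 0.246  0.315  0.913 -0.084]
0.060258875224901795 43.05623687803745
xyz [[-0.021, 0.0, -0.036], [-0.021, 0.0, -0.036], [-0.021, 0.0, -0.036], [-0.021, 0.0, -0.036]] 
rot [[0.0, 0.0, 0.0], [0.0, 0.0, 0.0], [0.0, 0.0, 0.0], [0.0, 0.0, 0.0]]
[ 0.6089 -0.3052  0.0698]
xyz [[-0.01, 0.0, -0.03], [-0.01, 0.01, -0.04], [-0.01, 0.0, -0.03], [-0.01, 0.01, -0.03], [-0.02, 0.0, -0.04], [-0.01, 0.01, -0.03], [-0.02, 0.0, -0.03], [-0.01, 0.01, -0.03]] 
rot [[0.01, -0.02, 0.01], [0.0, -0.02, 0.01], [0.01, -0.02, 0.0], [0.0, -0.02, 0.01], [0.01, -0.02, 0.01], [0.01, -0.02, 0.01], [0.0, -0.02, 0.0], [0.01, -0.02, 0.01]]
xyz [[-0.02, 0.0, -0.03], [-0.01, 0.0, -0.04], [-0.02, 0.01, -0.03], [-0.02, 0.0, -0.03]] 
rot [[0.0, -0.03, 0.01], [0.01, -0.02, 0.01], [0.01, -0.02, 0.0], [0.0, -0.02, 0.01]]
```

```bash
cat > leg.py <<'E'
from fk import *
PP=fit().x
def leg(P0,P1,n,dec=3,q=None):
    E=rows(P0,P1,n,dec);w=R.from_matrix(P0[1].T@P1[1]).as_rotvec();q=np.array(status.get_state()['qpos']) if q is None else q;qs=[q]
    for i in range(n):
        f=(i+1)/n;T=(P0[0]+(P1[0]-P0[0])*f,P0[1]@R.from_rotvec(w*f).as_matrix());q,er=ik(T,PP,q);qs.append(q)
        if er>1e-3: print('IK',i,er)
    qs=np.array(qs);print('min',qs.min(0).round(2),'max',qs.max(0).round(2),'maxrate',(np.abs(np.diff(qs,axis=0)).max(0)*8).round(2));return E,q
def mouth(M,psi,e,al=70,L=.058):
    u=np.array([np.cos(D(psi))*np.cos(D(e)),np.sin(D(psi))*np.cos(D(e)),np.sin(D(e))]);return pose(np.array(M)-L*u,psi,e,al)
E
python3 - <<'E'
from leg import *
p=cur();a,q=leg(p,(p[0]+[0,0,.09],p[1]),8)
a,q=leg(a,pose((.595,-.2,.24),-60,20),16,2,q)
a,q=leg(a,mouth((.644,.14,.21),-110,20),24,2,q)
E
```

```text
xyz [[-0.019, 0.0, -0.032], [-0.019, 0.0, -0.033], [-0.019, 0.0, -0.032], [-0.018, 0.0, -0.033], [-0.019, 0.0, -0.032], [-0.019, 0.0, -0.032], [-0.019, 0.0, -0.033], [-0.019, 0.0, -0.032]] 
rot [[0.0, 0.0, 0.0], [0.0, 0.0, 0.0], [0.0, 0.0, 0.0], [0.0, 0.0, 0.0], [0.0, 0.0, 0.0], [0.0, 0.0, 0.0], [0.0, 0.0, 0.0], [0.0, 0.0, 0.0]]
min [-0.53  0.3   1.84 -0.25  0.26 -1.33] max [-0.53  0.42  1.95 -0.14  0.48 -1.21] maxrate [0.   0.13 0.12 0.19 0.22 0.2 ]
xyz [[0.0, 0.01, -0.02], [0.01, 0.02, -0.03], [0.0, 0.01, -0.02], [0.01, 0.02, -0.02], [-0.0, 0.01, -0.03], [0.0, 0.01, -0.02], [0.0, 0.01, -0.02], [0.01, 0.01, -0.03]] 
rot [[0.01, -0.02, 0.02], [0.02, -0.02, 0.01], [0.01, -0.02, 0.02], [0.02, -0.02, 0.02], [0.01, -0.02, 0.02], [0.02, -0.02, 0.02], [0.01, -0.02, 0.01], [0.02, -0.02, 0.02]]
xyz [[-0.0, 0.01, -0.02], [-0.0, 0.02, -0.03], [0.0, 0.01, -0.02], [0.0, 0.01, -0.03], [0.0, 0.0, -0.03], [0.0, 0.01, -0.02], [0.0, 0.01, -0.03], [0.0, 0.01, -0.02]] 
rot [[0.01, -0.02, 0.02], [0.02, -0.02, 0.02], [0.01, -0.02, 0.01], [0.02, -0.03, 0.02], [0.01, -0.02, 0.02], [0.02, -0.02, 0.02], [0.0
[... 595 characters left out ...]
.01, -0.03], [0.05, 0.02, -0.03], [0.04, 0.0, -0.03], [0.05, 0.01, -0.04]] 
rot [[0.02, 0.01, 0.02], [0.03, 0.01, 0.03], [0.02, 0.0, 0.02], [0.02, 0.01, 0.02], [0.03, 0.01, 0.03], [0.02, 0.0, 0.02], [0.03, 0.01, 0.03], [0.02, 0.01, 0.02]]
xyz [[0.04, 0.0, -0.03], [0.05, 0.01, -0.03], [0.04, -0.0, -0.03], [0.05, -0.0, -0.03], [0.04, -0.01, -0.04], [0.05, -0.0, -0.03], [0.05, -0.01, -0.03], [0.04, -0.01, -0.03]] 
rot [[0.03, 0.0, 0.03], [0.02, 0.01, 0.02], [0.03, 0.01, 0.03], [0.02, 0.0, 0.02], [0.02, 0.01, 0.03], [0.03, 0.01, 0.02], [0.02, 0.0, 0.02], [0.03, 0.01, 0.03]]
min [-0.09  0.23  0.99 -1.15  0.76  0.19] max [ 0.41  0.76  1.94 -0.51  1.87  0.73] maxrate [0.35 0.2  0.39 0.26 0.5  0.25]
```

```bash
python3 - <<'E'
from leg import *
import io,contextlib
def quiet(*a):
    f=io.StringIO()
    with contextlib.redirect_stdout(f): r=leg(*a)
    return r,[l for l in f.getvalue().split('\n') if l.startswith(('min','IK'))]
p=cur();p=(p[0]+[0,0,.09],p[1]);q,_=ik(p,PP,np.array(status.get_state()['qpos']))
for psi2 in(-90,-110):
  for ml in((.6,-.1,.24,-45,12),(.58,-.05,.26,-45,12),(.58,-.05,.26,-50,5)):
    (a,q1),t1=quiet(p,pose(ml[:3],ml[3],ml[4],70),16,2,q);(b,q2),t2=quiet(a,mouth((.644,.14,.21),psi2,15),24,2,q1);print(psi2,ml,*t1,*t2,sep='\n ')
E
```

```text
-90
 (0.6, -0.1, 0.24, -45, 12)
 min [-0.53  0.17  1.82 -0.51  0.48 -1.33] max [-0.08  0.3   1.86 -0.14  0.78 -0.57] maxrate [0.24 0.1  0.07 0.26 0.21 0.45]
 min [-0.08  0.17  1.23 -0.64  0.78 -0.57] max [ 0.46  0.62  1.82 -0.51  1.59  0.53] maxrate [0.3  0.17 0.29 0.25 0.28 0.68]
-90
 (0.58, -0.05, 0.26, -45, 12)
 min [-0.53  0.13  1.81 -0.53  0.48 -1.33] max [ 0.02  0.3   1.87 -0.14  0.87 -0.49] maxrate [0.31 0.14 0.1  0.29 0.27 0.5 ]
 min [ 0.02  0.13  1.23 -0.63  0.87 -0.49] max [ 0.46  0.62  1.81 -0.53  1.59  0.53] maxrate [0.25 0.17 0.27 0.19 0.25 0.59]
-90
 (0.58, -0.05, 0.26, -50, 5)
 min [-0.53  0.16  1.71 -0.39  0.48 -1.33] max [-0.02  0.3   1.85 -0.14  1.   -0.55] maxrate [0.27 0.12 0.14 0.28 0.3  0.54]
 min [-0.02  0.16  1.23 -0.56  1.   -0.55] max [ 0.46  0.62  1.71 -0.39  1.59  0.53] maxrate [0.24 0.18 0.25 0.18 0.24 0.53]
-110
 (0.6, -0.1, 0.24, -45, 12)
 min [-0.53  0.17  1.82 -0.51  0.48 -1.33] max [-0.08  0.3   1.86 -0.14  0.78 -0.57] maxrate [0.24 0.1  0.07 0.26 0.21 0.45]
 min [-0.08  0.17  1.02 -0.63  0.78 -0.57] max [ 0.39  0.72  1.82 -0.45  1.82  0.73] maxrate [0.33 0.2  0.36 0.3  0.36 0.83]
-110
 (0.58, -0.05, 0.26, -45, 12)
 min [-0.53  0.13  1.81 -0.53  0.48 -1.33] max [ 0.02  0.3   1.87 -0.14  0.87 -0.49] maxrate [0.31 0.14 0.1  0.29 0.27 0.5 ]
 min [ 0.02  0.13  1.02 -0.62  0.87 -0.49] max [ 0.39  0.72  1.81 -0.45  1.82  0.73] maxrate [0.28 0.2  0.34 0.23 0.33 0.73]
-110
 (0.58, -0.05, 0.26, -50, 5)
 min [-0.53  0.16  1.71 -0.39  0.48 -1.33] max [-0.02  0.3   1.85 -0.14  1.   -0.55] maxrate [0.27 0.12 0.14 0.28 0.3  0.54]
 min [-0.02  0.16  1.02 -0.53  1.   -0.55] max [ 0.39  0.72  1.71 -0.39  1.82  0.73] maxrate [0.26 0.21 0.33 0.2  0.3  0.65]
```

Call:
apply_moves(xyz=[[-0.019, 0, -0.032], [-0.019, 0, -0.033], [-0.019, 0, -0.032], [-0.018, 0, -0.033], [-0.019, 0, -0.032], [-0.019, 0, -0.032], [-0.019, 0, -0.033], [-0.019, 0, -0.032]], rot=[[0, 0, 0], [0, 0, 0], [0, 0, 0], [0, 0, 0], [0, 0, 0], [0, 0, 0], [0, 0, 0], [0, 0, 0]], hand=[-1, -1, -1, -1, -1, -1, -1, -1])

```text
clock: 7.6
position: [0.6155, -0.3115, 0.1435]
ee_rot: [0.245, 0.315, 0.913, -0.085]
contact_force: [0.2, 0.2, -1.0]
width: 0.0593
gripper_force: 43.2
```

```bash
python3 log.py; python3 - <<'E'
from leg import *
a,q=leg(cur(),pose((.58,-.05,.26),-45,12,70),16,2)
b,q=leg(a,mouth((.644,.15,.21),-110,15),24,2,q)
E
```

```text
7.6 [-0.535  0.301  1.844 -0.141  0.48  -1.333] [ 0.6155 -0.3115  0.1435] [ 0.245  0.315  0.913 -0.085]
xyz [[0.02, 0.04, -0.04], [0.02, 0.04, -0.03], [0.03, 0.03, -0.04], [0.02, 0.04, -0.04], [0.02, 0.04, -0.04], [0.02, 0.03, -0.03], [0.03, 0.04, -0.04], [0.02, 0.04, -0.04]] 
rot [[0.0, -0.0, 0.01], [0.01, -0.0, 0.0], [0.0, -0.01, 0.01], [0.0, 0.0, 0.0], [0.01, -0.0, 0.01], [0.0, -0.0, 0.01], [0.01, -0.0, 0.0], [-0.0, -0.01, 0.01]]
xyz [[0.02, 0.03, -0.04], [0.03, 0.04, -0.04], [0.02, 0.03, -0.04], [0.02, 0.04, -0.03], [0.03, 0.03, -0.04], [0.02, 0.04, -0.04], [0.02, 0.03, -0.04], [0.03, 0.03, -0.04]] 
rot [[0.0, 0.0, 0.01], [0.01, -0.0, 0.0], [0.0, -0.0, 0.01], [0.0, -0.0, 0.0], [0.01, -0.01, 0.01], [0.0, 0.0, 0.01], [0.01, -0.0, 0.0], [-0.0, -0.0, 0.01]]
min [-0.53  0.13  1.81 -0.53  0.48 -1.33] max [ 0.02  0.3   1.87 -0.14  0.87 -0.49] maxrate [0.31 0.14 0.1  0.29 0.27 0.5 ]
xyz [[0.02, 0.03, -0.0], [0.02, 0.03, -0.0], [0.02, 0.03, -0.01], [0.03, 0.03, -0.0], [0.02, 0.03, -0.01], [0.03, 0.03, -0.0], [0.02, 0.02, -0.01], [0.03, 0.03, -0.01]] 
rot [[0.02, -0.0, 0.04], [0.03, -0.0, 
[... 225 characters left out ...]
02, -0.01], [0.03, 0.02, -0.01], [0.03, 0.01, -0.01], [0.03, 0.01, -0.01]] 
rot [[0.02, 0.0, 0.04], [0.03, -0.0, 0.04], [0.02, -0.0, 0.03], [0.03, -0.0, 0.04], [0.02, -0.01, 0.04], [0.03, 0.0, 0.04], [0.02, -0.0, 0.03], [0.03, -0.0, 0.04]]
xyz [[0.04, 0.01, -0.02], [0.03, 0.01, -0.01], [0.04, 0.01, -0.01], [0.03, 0.01, -0.01], [0.04, 0.0, -0.02], [0.03, 0.01, -0.01], [0.04, -0.0, -0.01], [0.03, -0.0, -0.02]] 
rot [[0.02, -0.0, 0.04], [0.03, -0.01, 0.04], [0.02, 0.0, 0.03], [0.03, 0.0, 0.04], [0.02, -0.0, 0.04], [0.03, -0.0, 0.04], [0.02, -0.01, 0.04], [0.03, 0.0, 0.03]]
min [ 0.02  0.13  1.   -0.62  0.87 -0.49] max [ 0.41  0.73  1.81 -0.45  1.83  0.73] maxrate [0.28 0.21 0.35 0.21 0.33 0.71]
```

Call:
apply_moves(xyz=[[0.02, 0.04, -0.04], [0.02, 0.04, -0.03], [0.03, 0.03, -0.04], [0.02, 0.04, -0.04], [0.02, 0.04, -0.04], [0.02, 0.03, -0.03], [0.03, 0.04, -0.04], [0.02, 0.04, -0.04]], rot=[[0, 0, 0.01], [0.01, 0, 0], [0, -0.01, 0.01], [0, 0, 0], [0.01, 0, 0.01], [0, 0, 0.01], [0.01, 0, 0], [0, -0.01, 0.01]], hand=[-1, -1, -1, -1, -1, -1, -1, -1])

```text
clock: 8.6
position: [0.6018, -0.1829, 0.1936]
ee_rot: [0.252, 0.342, 0.9, -0.096]
contact_force: [0.2, 1.0, -0.5]
width: 0.0599
gripper_force: 43.3
```

Call:
apply_moves(xyz=[[0.02, 0.03, -0.04], [0.03, 0.04, -0.04], [0.02, 0.03, -0.04], [0.02, 0.04, -0.03], [0.03, 0.03, -0.04], [0.02, 0.04, -0.04], [0.02, 0.03, -0.04], [0.03, 0.03, -0.04]], rot=[[0, 0, 0.01], [0.01, 0, 0], [0, 0, 0.01], [0, 0, 0], [0.01, -0.01, 0.01], [0, 0, 0.01], [0.01, 0, 0], [0, 0, 0.01]], hand=[-1, -1, -1, -1, -1, -1, -1, -1])

```text
clock: 9.6
position: [0.5865, -0.0569, 0.2431]
ee_rot: [0.254, 0.369, 0.888, -0.105]
contact_force: [0.9, -0.9, -0.8]
width: 0.0598
gripper_force: 43.3
```

Call:
apply_moves(xyz=[[0.02, 0.03, 0], [0.02, 0.03, 0], [0.02, 0.03, -0.01], [0.03, 0.03, 0], [0.02, 0.03, -0.01], [0.03, 0.03, 0], [0.02, 0.02, -0.01], [0.03, 0.03, -0.01]], rot=[[0.02, 0, 0.04], [0.03, 0, 0.04], [0.02, -0.01, 0.03], [0.03, 0, 0.04], [0.02, 0, 0.04], [0.03, 0, 0.04], [0.02, 0, 0.03], [0.03, -0.01, 0.04]], hand=[-1, -1, -1, -1, -1, -1, -1, -1])

```text
clock: 10.6
position: [0.6113, 0.0276, 0.2224]
ee_rot: [0.236, 0.527, 0.801, -0.16]
contact_force: [0.3, -1.0, -1.5]
width: 0.0601
gripper_force: 43.3
```

Call:
apply_moves(xyz=[[0.03, 0.02, 0], [0.03, 0.02, -0.01], [0.03, 0.02, -0.01], [0.03, 0.02, -0.01], [0.03, 0.02, -0.01], [0.03, 0.02, -0.01], [0.03, 0.01, -0.01], [0.03, 0.01, -0.01]], rot=[[0.02, 0, 0.04], [0.03, 0, 0.04], [0.02, 0, 0.03], [0.03, 0, 0.04], [0.02, -0.01, 0.04], [0.03, 0, 0.04], [0.02, 0, 0.03], [0.03, 0, 0.04]], hand=[-1, -1, -1, -1, -1, -1, -1, -1])

```text
clock: 11.6
position: [0.6344, 0.1079, 0.1996]
ee_rot: [0.205, 0.666, 0.687, -0.207]
contact_force: [0.1, 0.4, -0.5]
width: 0.0596
gripper_force: 43.3
```

Call:
apply_moves(xyz=[[0.04, 0.01, -0.02], [0.03, 0.01, -0.01], [0.04, 0.01, -0.01], [0.03, 0.01, -0.01], [0.04, 0, -0.02], [0.03, 0.01, -0.01], [0.04, 0, -0.01], [0.03, 0, -0.02]], rot=[[0.02, 0, 0.04], [0.03, -0.01, 0.04], [0.02, 0, 0.03], [0.03, 0, 0.04], [0.02, 0, 0.04], [0.03, 0, 0.04], [0.02, -0.01, 0.04], [0.03, 0, 0.03]], hand=[-1, -1, -1, -1, -1, -1, -1, -1])

```text
clock: 12.6
position: [0.6609, 0.1936, 0.1784]
ee_rot: [0.171, 0.781, 0.547, -0.249]
contact_force: [0.1, 0.5, -0.3]
width: 0.0598
gripper_force: 43.3
```

```bash
python3 log.py; python3 - <<'E'
from m import *
ims={n:grab(n) for n in('scene','wrist','top')}
for n,c in ims.items(): np.save('b_'+n+'.npy',c,allow_pickle=True)
x=ims['scene']['px'][120:260,230:420];save('b1.png',np.hstack([cv2.resize(x,(507,374)),cv2.resize(ims['wrist']['px'],(280,374))[:, :]]))
E
```

```text
12.6 [ 0.405  0.736  0.995 -0.446  1.836  0.729] [0.6609 0.1936 0.1784] [ 0.171  0.781  0.547 -0.249]
```

View pics/b1.png

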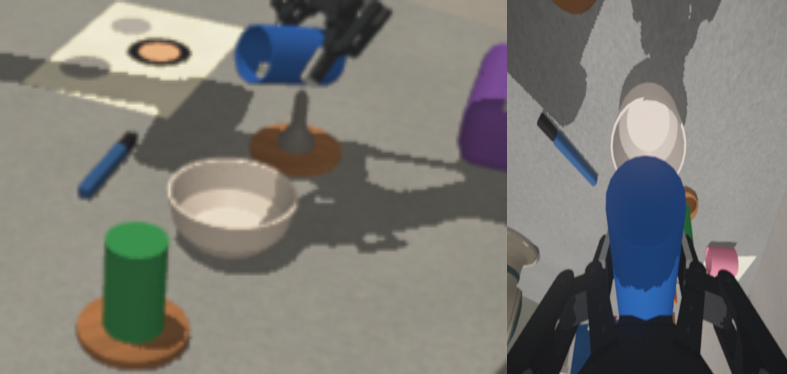

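The wrist and scene views show the cup held and level, one bead visible in its mouth at crop (262,68), and the bowl clear below with its rim centre at about scene (317,194). Now I'll plan the tip.

```bash
python3 - <<'E'
from leg import *
s=np.load('b_scene.npy',allow_pickle=True).item();print('bowl scene',plane(s,317.1,193.5,.055).round(3))
a=cur();q=None
for M,e,n in(((.651,.155,.13),0,8),((.651,.155,.12),-25,5),((.651,.155,.115),-50,5),((.648,.148,.115),-85,6)):
    a,q=leg(a,mouth(M,-110,e),n,2,q)
E
```

```text
bowl scene [0.651 0.134 0.055]
xyz [[0.02, 0.0, 0.02], [0.02, 0.0, 0.02], [0.02, 0.0, 0.02], [0.02, 0.01, 0.02], [0.01, -0.0, 0.02], [0.02, -0.0, 0.03], [0.02, 0.0, 0.02], [0.01, 0.0, 0.02]] 
rot [[-0.0, 0.03, 0.0], [-0.0, 0.03, 0.0], [-0.0, 0.03, 0.0], [-0.0, 0.04, 0.0], [-0.0, 0.03, 0.0], [-0.0, 0.03, 0.0], [-0.0, 0.03, 0.0], [-0.0, 0.03, 0.0]]
min [ 0.33  0.67  1.   -0.45  1.51  0.73] max [ 0.4   0.74  1.19 -0.27  1.83  0.74] maxrate [0.08 0.07 0.2  0.19 0.34 0.04]
xyz [[-0.0, 0.0, -0.01], [-0.0, 0.0, -0.01], [-0.0, 0.0, -0.01], [-0.0, 0.0, -0.0], [0.0, 0.0, -0.01]] 
rot [[-0.0, 0.08, 0.0], [-0.0, 0.09, 0.0], [-0.0, 0.08, 0.0], [-0.0, 0.09, 0.0], [-0.01, 0.08, 0.0]]
min [ 0.16  0.5   1.19 -0.27  1.18  0.48] max [0.33 0.67 1.42 0.08 1.51 0.73] maxrate [0.32 0.3  0.38 0.66 0.57 0.55]
xyz [[-0.0, 0.0, -0.01], [-0.01, 0.0, -0.02], [0.0, 0.0, -0.01], [0.0, 0.0, -0.01], [0.0, 0.0, -0.01]] 
rot [[0.0, 0.08, 0.0], [0.0, 0.09, 0.0], [0.0, 0.08, 0.0], [0.0, 0.08, 0.0], [0.0, 0.09, 0.0]]
min [-0.07  0.42  1.42  0.08  1.01 -0.03] max [0.16 0.5  1.64 0.6  1.18 0.48] maxrate [0.38 0.22 0.42 0.92 0.49 0.94]
xyz [[-0.01, 0.0, -0.02], [-0.01, 0.0, -0.02], [-0.0, 0.0, -0.02], [-0.0, 0.0, -0.02], [-0.0, 0.0, -0.03], [-0.0, 0.0, -0.02]] 
rot [[0.0, 0.1, 0.0], [0.0, 0.09, 0.0], [0.0, 0.1, 0.0], [0.0, 0.1, 0.0], [0.0, 0.09, 0.0], [0.0, 0.1, 0.0]]
min [-0.38  0.42  1.64  0.6   1.01 -0.81] max [-0.07  0.54  1.88  1.25  1.27 -0.03] maxrate [0.48 0.31 0.46 1.13 0.58 1.26]
```

Call:
apply_moves(xyz=[[0.02, 0, 0.02], [0.02, 0, 0.02], [0.02, 0, 0.02], [0.02, 0.01, 0.02], [0.01, 0, 0.02], [0.02, 0, 0.03], [0.02, 0, 0.02], [0.01, 0, 0.02]], rot=[[0, 0.03, 0], [0, 0.03, 0], [0, 0.03, 0], [0, 0.04, 0], [0, 0.03, 0], [0, 0.03, 0], [0, 0.03, 0], [0, 0.03, 0]], hand=[-1, -1, -1, -1, -1, -1, -1, -1])

```text
clock: 13.75
position: [0.6676, 0.2034, 0.1138]
ee_rot: [0.098, 0.806, 0.565, -0.144]
contact_force: [0.0, 0.1, -0.2]
width: 0.0596
gripper_force: 43.3
```

Call:
apply_moves(xyz=[[0, 0, -0.01], [0, 0, -0.01], [0, 0, -0.01], [0, 0, 0], [0, 0, -0.01], [0, 0, -0.01], [-0.01, 0, -0.02], [0, 0, -0.01]], rot=[[0, 0.08, 0], [0, 0.09, 0], [0, 0.08, 0], [0, 0.09, 0], [-0.01, 0.08, 0], [0, 0.08, 0], [0, 0.09, 0], [0, 0.08, 0]], hand=[-1, -1, -1, -1, -1, -1, -1, -1])

```text
clock: 14.75
position: [0.6666, 0.2001, 0.1379]
ee_rot: [-0.098, 0.806, 0.565, 0.146]
contact_force: [0.1, 0.3, -0.7]
width: 0.0596
gripper_force: 43.3
```

Call:
apply_moves(xyz=[[0, 0, -0.01], [0, 0, -0.01], [-0.01, 0, -0.02], [-0.01, 0, -0.02], [0, 0, -0.02], [0, 0, -0.02], [0, 0, -0.03], [0, 0, -0.02]], rot=[[0, 0.08, 0], [0, 0.09, 0], [0, 0.1, 0], [0, 0.09, 0], [0, 0.1, 0], [0, 0.1, 0], [0, 0.09, 0], [0, 0.1, 0]], hand=[-1, -1, -1, -1, -1, -1, -1, -1])

```text
clock: 15.75
position: [0.655, 0.1673, 0.1672]
ee_rot: [-0.306, 0.689, 0.485, 0.443]
contact_force: [-1.3, -0.0, -0.9]
width: 0.0594
gripper_force: 43.4
```

Call:
apply_moves(xyz=[[0, 0, 0], [0, 0, 0], [0, 0, 0], [0, 0, 0]], rot=[[0, 0, 0], [0, 0, 0], [0, 0, 0], [0, 0, 0]], hand=[-1, -1, -1, -1])

```text
clock: 16.25
position: [0.6548, 0.1689, 0.1671]
ee_rot: [-0.306, 0.69, 0.486, 0.442]
contact_force: [-0.7, -0.4, -0.6]
width: 0.0603
gripper_force: 43.4
```

```bash
python3 log.py; python3 - <<'E'
from leg import *
p=cur();print('err vs plan',(p[0]-mouth((.648,.148,.115),-110,-85)[0]).round(4),np.degrees(R.from_matrix(p[1].T@mouth((0,0,0),-110,-85)[1]).as_rotvec()).round(2))
s=grab('scene');t=grab('top')
save('b2.png',np.hstack([cv2.resize(s['px'][120:260,270:390],(450,525)),cv2.resize(t['px'][160:260,100:166+0],(0,0),fx=5,fy=5.25) ]))
a,q=leg(p,(p[0]+[0,0,.09],p[1]),8,3)
a,q=leg(a,pose((.607,.335,.21),-110,-90),16,3,q)
E
```

```text
16.25 [-0.38   0.538  1.884  1.253  1.265 -0.816] [0.6548 0.1689 0.1671] [-0.306  0.69   0.486  0.442]
err vs plan [-0.0007  0.0002  0.0023] [0.13 0.   0.4 ]
xyz [[0.034, 0.0, -0.016], [0.034, 0.001, -0.016], [0.034, -0.0, -0.016], [0.034, 0.0, -0.015], [0.034, 0.0, -0.016], [0.034, 0.001, -0.016], [0.034, -0.0, -0.016], [0.034, 0.0, -0.016]] 
rot [[0.0, 0.0, 0.0], [0.0, 0.0, 0.0], [0.0, 0.0, 0.0], [0.0, 0.0, 0.0], [0.0, 0.0, 0.0], [0.0, 0.0, 0.0], [0.0, 0.0, 0.0], [0.0, 0.0, 0.0]]
min [-0.38  0.42  1.8   1.2   1.27 -0.82] max [-0.38  0.54  1.88  1.25  1.34 -0.61] maxrate [0.   0.14 0.1  0.06 0.07 0.2 ]
xyz [[0.003, -0.021, 0.034], [0.004, -0.021, 0.035], [0.003, -0.022, 0.034], [0.004, -0.021, 0.034], [0.004, -0.021, 0.035], [0.004, -0.021, 0.034], [0.004, -0.022, 0.034], [0.005, -0.021, 0.035]] 
rot [[0.0, -0.005, 0.0], [0.0, -0.005, 0.001], [0.0, -0.006, 0.0], [0.001, -0.005, 0.001], [-0.0, -0.005, 0.0], [-0.0, -0.005, 0.0], [0.0, -0.005, 0.001], [0.0, -0.006, 0.0]]
xyz [[0.004, -0.021, 0.034], [0.005, -0.021, 0.034], [0.005, -0.021, 0.034], [0.005, -0.022, 0.034], [0.005, -0.021, 0.035], [0.006, -0.021, 0.034], [0.006, -0.021, 0.034], [0.006, -0.021, 0.034]] 
rot [[0.0, -0.005, 0.001], [0.0, -0.005, 0.0], [0.001, -0.005, 0.001], [-0.0, -0.005, -0.0], [-0.0, -0.006, 0.0], [0.0, -0.005, 0.001], [0.0, -0.005, 0.0], [0.0, -0.005, 0.001]]
min [-0.38  0.39  1.8   1.2   1.   -0.62] max [-0.03  0.42  1.94  1.36  1.34 -0.61] maxrate [0.19 0.03 0.11 0.1  0.17 0.01]
```

View pics/b2.png

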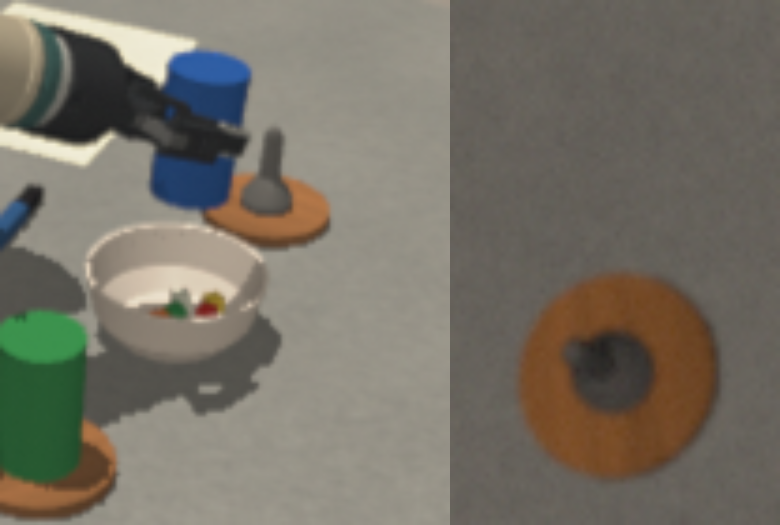

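All five beads (white, yellow, red, green, orange) are in the bowl at about crop (185,305), and the peg tip is at about crop (273,130). The cup goes above the free stand next.

Call:
apply_moves(xyz=[[0.034, 0, -0.016], [0.034, 0.001, -0.016], [0.034, 0, -0.016], [0.034, 0, -0.015], [0.034, 0, -0.016], [0.034, 0.001, -0.016], [0.034, 0, -0.016], [0.034, 0, -0.016]], rot=[[0, 0, 0], [0, 0, 0], [0, 0, 0], [0, 0, 0], [0, 0, 0], [0, 0, 0], [0, 0, 0], [0, 0, 0]], hand=[-1, -1, -1, -1, -1, -1, -1, -1])

```text
clock: 17.35
position: [0.6548, 0.1681, 0.2572]
ee_rot: [-0.306, 0.69, 0.485, 0.442]
contact_force: [-0.1, 0.2, -0.4]
width: 0.0598
gripper_force: 43.4
```

Call:
apply_moves(xyz=[[0.003, -0.021, 0.034], [0.004, -0.021, 0.035], [0.003, -0.022, 0.034], [0.004, -0.021, 0.034], [0.004, -0.021, 0.035], [0.004, -0.021, 0.034], [0.004, -0.022, 0.034], [0.005, -0.021, 0.035]], rot=[[0, -0.005, 0], [0, -0.005, 0.001], [0, -0.006, 0], [0.001, -0.005, 0.001], [0, -0.005, 0], [0, -0.005, 0], [0, -0.005, 0.001], [0, -0.006, 0]], hand=[-1, -1, -1, -1, -1, -1, -1, -1])

```text
clock: 18.35
position: [0.6336, 0.2597, 0.2281]
ee_rot: [-0.297, 0.7, 0.491, 0.425]
contact_force: [0.7, 0.4, -0.1]
width: 0.0598
gripper_force: 43.4
```

Call:
apply_moves(xyz=[[0.004, -0.021, 0.034], [0.005, -0.021, 0.034], [0.005, -0.021, 0.034], [0.005, -0.022, 0.034], [0.005, -0.021, 0.035], [0.006, -0.021, 0.034], [0.006, -0.021, 0.034], [0.006, -0.021, 0.034]], rot=[[0, -0.005, 0.001], [0, -0.005, 0], [0.001, -0.005, 0.001], [0, -0.005, 0], [0, -0.006, 0], [0, -0.005, 0.001], [0, -0.005, 0], [0, -0.005, 0.001]], hand=[-1, -1, -1, -1, -1, -1, -1, -1])

```text
clock: 19.35
position: [0.6128, 0.3504, 0.2001]
ee_rot: [-0.287, 0.71, 0.496, 0.41]
contact_force: [0.4, -0.5, -0.6]
width: 0.0596
gripper_force: 43.4
```

```bash
python3 log.py; python3 - <<'E'
from leg import *
from m import *
p=cur();g=p[0]-G*p[1][:,2];print('grasp',g.round(4),'m dir',(p[1]@[-np.sin(D(70)),0,np.cos(D(70))]).round(4))
s=grab('scene');t=grab('top');w=grab('wrist')
for n,c in(('s',s),('t',t),('w',w)): np.save('c_%s.npy'%n,c,allow_pickle=True)
print('tip tri',tri(t,(125,226.3),s,(342.8,154.7)))
save('c1.png',np.hstack([cv2.resize(s['px'][80:200,290:390],(480,576)),cv2.resize(t['px'][180:260,90:150],(318,576))[:, :]]))
E
```

```text
19.35 [-0.031  0.394  1.945  1.366  0.998 -0.62 ] [0.6128 0.3504 0.2001] [-0.287  0.71   0.496  0.41 ]
grasp [0.6072 0.3352 0.2094] m dir [-0.0613 -0.1619 -0.9849]
tip tri (array([0.60688016, 0.33441249, 0.08435525]), np.float64(1.4215691500538715e-05))
```

View pics/c1.png

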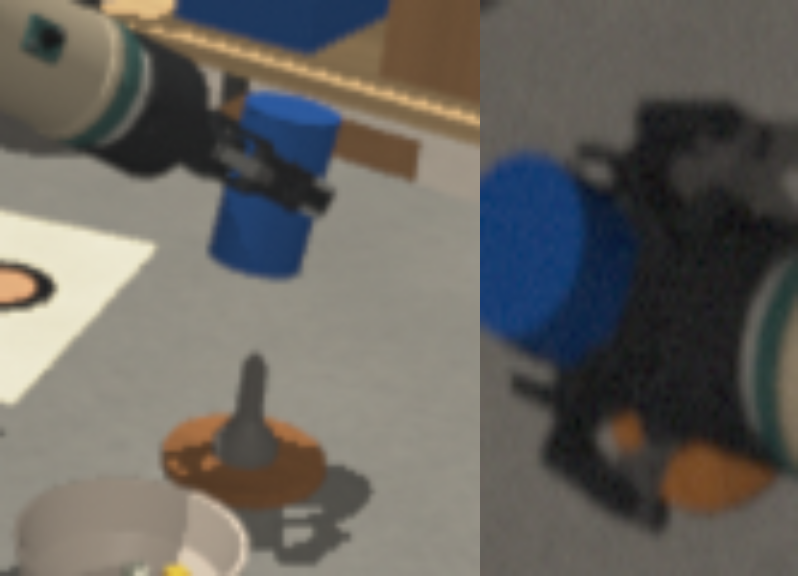

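The peg tip triangulates to (0.607, 0.334, 0.084). The cup leans 10° because I planned that leg with the wrong cup-to-tool angle, so I'll straighten it now.

```bash
python3 - <<'E'
from leg import *
leg(cur(),pose((.607,.334,.21),-110,-90,70),8,3)
E
```

```text
xyz [[0.001, 0.0, -0.001], [0.002, 0.0, -0.0], [0.001, 0.001, -0.001], [0.001, -0.0, -0.0], [0.002, 0.0, -0.001], [0.001, 0.0, -0.0], [0.002, 0.001, -0.001], [0.001, -0.0, -0.0]] 
rot [[-0.0, 0.021, -0.0], [-0.0, 0.021, -0.001], [-0.0, 0.02, 0.0], [-0.0, 0.021, -0.0], [-0.0, 0.021, -0.0], [-0.0, 0.021, -0.001], [-0.0, 0.02, 0.0], [-0.0, 0.021, -0.0]]
min [-0.08  0.39  1.95  1.37  1.   -0.87] max [-0.03  0.47  2.02  1.56  1.14 -0.62] maxrate [0.06 0.08 0.08 0.22 0.15 0.27]
```

Call:
apply_moves(xyz=[[0.001, 0, -0.001], [0.002, 0, 0], [0.001, 0.001, -0.001], [0.001, 0, 0], [0.002, 0, -0.001], [0.001, 0, 0], [0.002, 0.001, -0.001], [0.001, 0, 0]], rot=[[0, 0.021, 0], [0, 0.021, -0.001], [0, 0.02, 0], [0, 0.021, 0], [0, 0.021, 0], [0, 0.021, -0.001], [0, 0.02, 0], [0, 0.021, 0]], hand=[-1, -1, -1, -1, -1, -1, -1, -1])

```text
clock: 20.5
position: [0.6137, 0.3497, 0.2038]
ee_rot: [-0.329, 0.671, 0.469, 0.471]
contact_force: [-0.4, -0.2, -0.6]
width: 0.06
gripper_force: 43.4
```

```bash
python3 log.py; python3 - <<'E'
from leg import *
from m import *
p=cur();g=p[0]-G*p[1][:,2];mm=p[1]@[-np.sin(D(70)),0,np.cos(D(70))];print('grasp',g.round(4),'m dir',mm.round(4))
s=grab('scene');t=grab('top')
for nm,c,box in(('s',s,(325,85,370,145)),('t',t,(60,180,135,260))):
    k=big(blue(c),box)
    q=np.array([proj(c,o+.03*np.array([np.cos(a),np.sin(a),0])) for o in(g-.042*mm,g+.058*mm) for a in np.linspace(0,6.3,40)],np.float32)
    H=cv2.convexHull(q);print(nm,'seen',cv2.boundingRect(k),[np.round(v,1) for v in cv2.minAreaRect(k)],'pred',cv2.boundingRect(H),[np.round(v,1) for v in cv2.minAreaRect(H)])
im=s['px'].copy();save('d1.png',np.hstack([cv2.resize(im[80:200,290:390],(480,576)),cv2.resize(t['px'][180:260,90:130],(288,576))]))
np.save('d_s.npy',s,allow_pickle=True);np.save('d_t.npy',t,allow_pickle=True)
# side edges of the cup in the scene view, above/below fingers
M=blue(s)[:, 325:370]
for y in range(96,142,4):
    x=np.nonzero(M[y])[0]; ctr=[proj(s,g+a*mm) for a in np.linspace(-.05,.07,200)];cx=min(ctr,key=lambda v:abs(v[1]-y))[0]
    if len(x): print(y,x[0]+325,x[-1]+325,'pred axis',round(cx,1))
E
```

```text
20.5 [-0.084  0.468  2.02   1.559  1.137 -0.867] [0.6137 0.3497 0.2038] [-0.329  0.671  0.469  0.471]
grasp [0.6077 0.3332 0.2102] m dir [ 7.0e-04  1.5e-03 -1.0e+00]
s seen (338, 99, 21, 17) [array([347.9, 106.7]), array([19.4, 15.6]), np.float64(9.5)] pred (335, 99, 25, 41) [array([347.5, 119.6]), array([20.8, 39.6]), np.float64(6.3)]
t seen (89, 202, 36, 29) [array([105.7, 215.7]), array([34.3, 25.9]), np.float64(24.0)] pred (87, 200, 42, 34) [array([108.2, 216.6]), array([42.3, 27. ]), np.float64(23.0)]
100 341 354 pred axis 349.6
104 339 358 pred axis 349.2
108 339 357 pred axis 348.7
112 344 356 pred axis 348.2
124 337 337 pred axis 346.7
128 337 354 pred axis 346.2
132 336 354 pred axis 345.7
136 340 351 pred axis 345.2
```

View pics/d1.png

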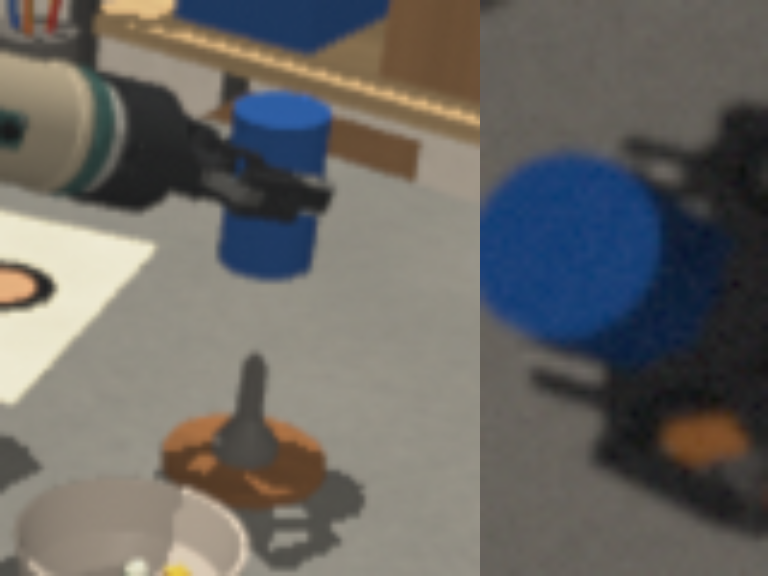

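```bash
python3 - <<'E'
from leg import *
t=np.load('d_t.npy',allow_pickle=True).item();s=np.load('d_s.npy',allow_pickle=True).item()
print('top disc ctr',plane(t,102.5,214.3,.2522).round(4),'scene',plane(s,290+281/4.8,80+110/4.8,.2522).round(4),tri(t,(102.5,214.3),s,(290+281/4.8,80+110/4.8)))
print('rim ctr scene', [plane(s,290+267/4.8,80+262/4.8,z).round(4) for z in(.152,.156)])
p=cur();a,q=leg(p,pose((.607,.334,.11),-110,-90,70),16,3);a,q=leg(a,pose((.607,.334,.08),-110,-90,70),8,3,q)
E
```

```text
top disc ctr [0.6052 0.3288 0.2522] scene [0.6031 0.3366 0.2522] (array([0.60584388, 0.32898001, 0.25459456]), np.float64(0.0029658480297141687))
rim ctr scene [array([0.6065, 0.337 , 0.152 ]), array([0.6107, 0.3294, 0.156 ])]
xyz [[-0.019, -0.0, 0.007], [-0.02, -0.0, 0.007], [-0.019, -0.0, 0.008], [-0.02, -0.001, 0.007], [-0.019, 0.0, 0.007], [-0.019, 0.0, 0.007], [-0.02, 0.0, 0.008], [-0.019, -0.0, 0.007]] 
rot [[0.0, -0.0, -0.0], [0.0, -0.0, -0.0], [0.0, -0.0, -0.0], [0.0, -0.0, -0.0], [0.0, -0.0, -0.001], [0.0, -0.0, 0.0], [0.0, -0.0, 0.0], [0.0, -0.0, 0.0]]
xyz [[-0.02, -0.0, 0.007], [-0.019, -0.0, 0.007], [-0.02, -0.001, 0.007], [-0.019, 0.0, 0.008], [-0.019, 0.0, 0.007], [-0.02, 0.0, 0.007], [-0.019, -0.0, 0.007], [-0.02, -0.0, 0.008]] 
rot [[0.0, -0.0, -0.0], [0.0, -0.0, -0.0], [0.0, -0.0, -0.0], [0.0, -0.0, -0.0], [0.0, -0.0, -0.0], [0.0, -0.0, -0.001], [0.001, -0.0, 0.0], [-0.0, -0.0, 0.0]]
min [-0.08  0.47  2.02  1.56  1.14 -1.14] max [-0.08  0.65  2.09  1.67  1.15 -0.87] maxrate [0.   0.1  0.04 0.06 0.01 0.14]
xyz [[-0.012, -0.0, 0.004], [-0.011, -0.0, 0.004], [-0.012, -0.0, 0.005], [-0.012, -0.0, 0.004], [-0.012, -0.0, 0.004], [-0.011, -0.0, 0.004], [-0.012, -0.0, 0.004], [-0.012, -0.0, 0.005]] 
rot [[-0.0, -0.0, 0.0], [-0.0, -0.0, 0.0], [-0.0, -0.0, 0.0], [-0.0, -0.0, 0.0], [-0.0, -0.0, 0.0], [-0.0, -0.0, 0.0], [-0.0, -0.0, 0.0], [-0.0, -0.0, 0.0]]
min [-0.08  0.65  2.09  1.67  1.15 -1.21] max [-0.08  0.71  2.1   1.7   1.15 -1.14] maxrate [0.   0.06 0.01 0.03 0.01 0.08]
```

Call:
apply_moves(xyz=[[-0.019, 0, 0.007], [-0.02, 0, 0.007], [-0.019, 0, 0.008], [-0.02, -0.001, 0.007], [-0.019, 0, 0.007], [-0.019, 0, 0.007], [-0.02, 0, 0.008], [-0.019, 0, 0.007]], rot=[[0, 0, 0], [0, 0, 0], [0, 0, 0], [0, 0, 0], [0, 0, -0.001], [0, 0, 0], [0, 0, 0], [0, 0, 0]], hand=[-1, -1, -1, -1, -1, -1, -1, -1])

```text
clock: 21.6
position: [0.6135, 0.3503, 0.1537]
ee_rot: [-0.329, 0.671, 0.47, 0.47]
contact_force: [-0.2, -0.1, 0.2]
width: 0.0598
gripper_force: 43.4
```

Call:
apply_moves(xyz=[[-0.02, 0, 0.007], [-0.019, 0, 0.007], [-0.02, -0.001, 0.007], [-0.019, 0, 0.008], [-0.019, 0, 0.007], [-0.02, 0, 0.007], [-0.019, 0, 0.007], [-0.02, 0, 0.008]], rot=[[0, 0, 0], [0, 0, 0], [0, 0, 0], [0, 0, 0], [0, 0, 0], [0, 0, -0.001], [0.001, 0, 0], [0, 0, 0]], hand=[-1, -1, -1, -1, -1, -1, -1, -1])

```text
clock: 22.6
position: [0.6135, 0.3507, 0.1038]
ee_rot: [-0.329, 0.671, 0.47, 0.47]
contact_force: [-1.0, -0.2, -0.9]
width: 0.0599
gripper_force: 43.4
```

```bash
python3 - <<'E'
from leg import *
from m import *
p=cur();g=p[0]-G*p[1][:,2];mm=p[1]@[-np.sin(D(70)),0,np.cos(D(70))];print('grasp',g.round(4),mm.round(3))
s=grab('scene');t=grab('top')
# disc (seat) and cup bottom centres in the pictures, sub-pixel by blob moments of the bright lid
for nm,c,box in(('s',s,(325,100,370,185)),('t',t,(85,195,150,250))):
    h=hsv(c);k=big(blue(c),box);v=h[...,2];print(nm,cv2.boundingRect(k),'pred lid',np.round(proj(c,g-.042*mm),1),'pred rim',np.round(proj(c,g+.058*mm),1),'tip',np.round(proj(c,(.607,.334,.085)),1))
save('e1.png',np.hstack([cv2.resize(s['px'][110:195,305:375],(395,480)),cv2.resize(t['px'][190:255,85:140],(400,473))[:480] if 0 else cv2.resize(t['px'][190:255,85:140],(400,480))]))
np.save('e_t.npy',t,allow_pickle=True)
leg(p,pose((.608,.336,.08),-110,-90,70),8,3)
E
```

```text
grasp [0.6075 0.3341 0.1102] [ 0.002 -0.    -1.   ]
s (334, 130, 21, 17) pred lid [345.4 134.9] pred rim [341.8 163.9] tip [342.8 154.6]
t (105, 211, 33, 26) pred lid [115.9 221.4] pred rim [129.1 228.1] tip [125.1 226.2]
xyz [[-0.012, -0.0, 0.005], [-0.011, -0.0, 0.005], [-0.012, -0.0, 0.005], [-0.011, -0.0, 0.005], [-0.012, -0.0, 0.005], [-0.011, -0.0, 0.005], [-0.012, -0.001, 0.005], [-0.011, 0.0, 0.005]] 
rot [[-0.0, -0.0, 0.0], [-0.0, -0.0, 0.0], [-0.0, -0.0, 0.001], [-0.0, -0.0, -0.0], [-0.0, -0.0, 0.0], [-0.0, -0.0, 0.0], [-0.0, -0.0, 0.001], [-0.0, -0.0, -0.0]]
min [-0.08  0.65  2.08  1.67  1.15 -1.21] max [-0.08  0.71  2.09  1.71  1.15 -1.14] maxrate [0.   0.06 0.01 0.04 0.01 0.08]
```

View pics/e1.png

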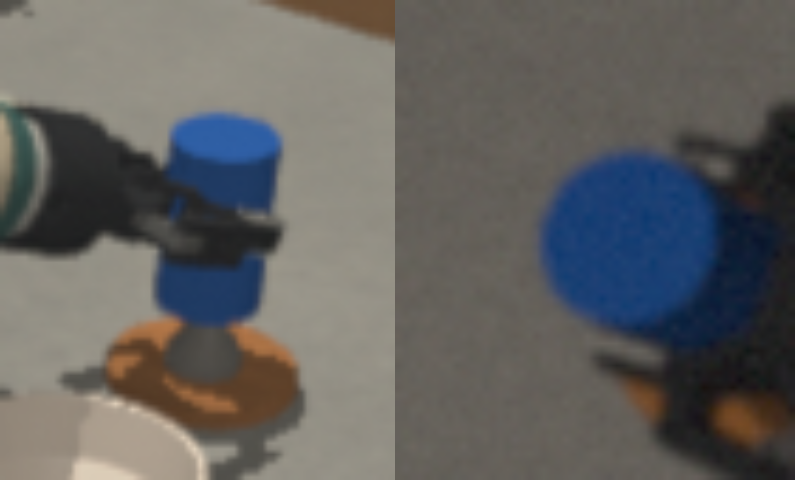

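The cup is over the peg, with the lid at scene (344.9,134.8) within 0.5 px of the prediction, and it is upright. I'll continue down.

Call:
apply_moves(xyz=[[-0.012, 0, 0.005], [-0.011, 0, 0.005], [-0.012, 0, 0.005], [-0.011, 0, 0.005], [-0.012, 0, 0.005], [-0.011, 0, 0.005], [-0.012, 0, 0.005], [-0.011, 0, 0.005]], rot=[[0, 0, 0], [0, 0, 0], [0, 0, 0], [0, 0, 0], [0, 0, 0], [0, 0, 0], [0, 0, 0], [0, 0, 0]], hand=[-1, -1, -1, -1, -1, -1, -1, -1])

```text
clock: 23.7
position: [0.6141, 0.3524, 0.0738]
ee_rot: [-0.329, 0.671, 0.47, 0.47]
contact_force: [-0.3, -0.2, -1.1]
width: 0.0599
gripper_force: 43.4
```

Call:
apply_moves(xyz=[[-0.006, 0, 0.002], [-0.006, 0, 0.002], [-0.006, 0, 0.002], [0, 0, 0]], rot=[[0, 0, 0], [0, 0, 0], [0, 0, 0], [0, 0, 0]], hand=[-1, -1, -1, -1])

```text
clock: 24.2
position: [0.614, 0.3522, 0.0684]
ee_rot: [-0.329, 0.671, 0.47, 0.47]
contact_force: [-0.6, -0.8, -0.2]
width: 0.0595
gripper_force: 43.4
```

```bash
python3 - <<'E'
from leg import *
p=cur();g=p[0]-G*p[1][:,2];print('grasp',g.round(4),status.get_state()['contact_force'].round(2) if hasattr(status.get_state()['contact_force'],'round') else status.get_state()['contact_force'])
E
```

```text
grasp [0.608  0.3357 0.0747] [-0.6  -0.83 -0.23]
```

Call:
apply_moves(xyz=[[-0.003, 0, 0.001], [-0.003, 0, 0.001], [-0.003, 0, 0.001], [0, 0, 0]], rot=[[0, 0, 0], [0, 0, 0], [0, 0, 0], [0, 0, 0]], hand=[-1, -1, -1, -1])

```text
clock: 24.7
position: [0.614, 0.3522, 0.0655]
ee_rot: [-0.329, 0.671, 0.47, 0.47]
contact_force: [-0.3, -0.6, -1.5]
width: 0.0596
gripper_force: 43.4
```

Call:
apply_moves(xyz=[[-0.003, 0, 0.001], [-0.002, 0, 0.001], [0, 0, 0]], rot=[[0, 0, 0], [0, 0, 0], [0, 0, 0]], hand=[-1, -1, -1])

```text
clock: 25.08
position: [0.614, 0.3522, 0.0639]
ee_rot: [-0.329, 0.671, 0.47, 0.47]
contact_force: [-0.4, 0.3, -0.6]
width: 0.0597
gripper_force: 43.4
```

Call:
apply_moves(xyz=[[-0.003, 0, 0.001], [-0.003, 0, 0.001], [0, 0, 0]], rot=[[0, 0, 0], [0, 0, 0], [0, 0, 0]], hand=[-1, -1, -1])

```text
clock: 25.45
position: [0.614, 0.3522, 0.062]
ee_rot: [-0.329, 0.671, 0.47, 0.47]
contact_force: [1.0, -0.5, -0.5]
width: 0.0599
gripper_force: 43.4
```

Call:
apply_moves(xyz=[[-0.003, 0, 0.001], [0, 0, 0]], rot=[[0, 0, 0], [0, 0, 0]], hand=[-1, -1])

```text
clock: 25.7
position: [0.6141, 0.3523, 0.0616]
ee_rot: [-0.329, 0.67, 0.47, 0.47]
contact_force: [0.9, 0.7, 1.8]
width: 0.0599
gripper_force: 43.4
```

Call:
apply_moves(xyz=[[-0.003, 0, 0.001], [0, 0, 0]], rot=[[0, 0, 0], [0, 0, 0]], hand=[-1, -1])

```text
clock: 25.95
position: [0.6141, 0.3525, 0.0615]
ee_rot: [-0.329, 0.67, 0.47, 0.471]
contact_force: [-0.4, 0.6, 5.7]
width: 0.0598
gripper_force: 43.4
```

```bash
python3 - <<'E'
from leg import *
s=grab('scene');t=grab('top')
save('f1.png',np.hstack([cv2.resize(s['px'][120:195,305:375],(448,480)),cv2.resize(t['px'][190:255,90:140],(340,480))]))
p=cur();print((p[0]-G*p[1][:,2]).round(4))
E
```

```text
[0.6081 0.336  0.0678]
```

View pics/f1.png

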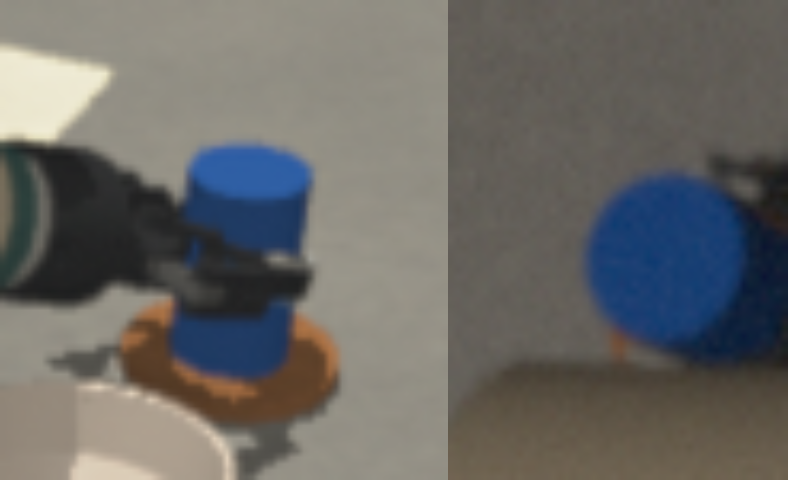

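The rim sits on the disc with about 6 N of contact, and the cup is upright and centred (lid at crop (250,172), disc ring visible all round). I'll release and back off along the tool axis.

Call:
apply_moves(xyz=[[0, 0, 0], [0, 0, 0], [0, 0, 0], [0, 0, 0], [0, 0, 0], [0, 0, 0]], rot=[[0, 0, 0], [0, 0, 0], [0, 0, 0], [0, 0, 0], [0, 0, 0], [0, 0, 0]], hand=[1, 1, 1, 1, 1, 1])

```text
clock: 26.8
position: [0.614, 0.3521, 0.0602]
ee_rot: [-0.329, 0.671, 0.47, 0.47]
contact_force: [-0.6, -0.1, 0.1]
width: 0.0854
gripper_force: 0.0
```

Call:
apply_moves(xyz=[[0, 0, -0.03], [0, 0, -0.04], [0, 0, -0.05], [0, 0, -0.06], [0, 0, -0.06], [0.02, 0, -0.06], [0.03, 0, -0.06], [0.03, 0, -0.04]], rot=[[0, 0, 0], [0, 0, 0], [0, 0, 0], [0, 0, 0], [0, 0, 0], [0, 0, 0], [0, 0, 0], [0, 0, 0]], hand=[1, 1, 1, 1, 1, 1, 1, 1])

```text
clock: 27.8
position: [0.5781, 0.2525, 0.1246]
ee_rot: [-0.328, 0.671, 0.47, 0.47]
contact_force: [0.8, 0.8, -0.5]
width: 0.085
gripper_force: 0.0
```

```bash
python3 log.py; python3 - <<'E'
from leg import *
from m import *
s=grab('scene');t=grab('top');st=status.get_state();print(st['width'],np.abs(st['qd']).max())
c0=np.array([.607,.334,.012])
for nm,c,box in(('s',s,(325,120,370,185)),('t',t,(90,190,160,255))):
    k=big(blue(c),box)
    q=np.array([proj(c,c0+[.03*np.cos(a),.03*np.sin(a),z]) for z in(0,.1) for a in np.linspace(0,6.3,40)],np.float32)
    H=cv2.convexHull(q);print(nm,'seen',cv2.boundingRect(k),[np.round(v,1) for v in cv2.minAreaRect(k)],'pred seated',cv2.boundingRect(H),[np.round(v,1) for v in cv2.minAreaRect(H)])
e=lambda c,b:cv2.fitEllipse(cv2.convexHull(big(white(c),b)))[0]
print('bowl',[round(v,1) for v in e(t,(165,175,240,245))])
E
```

```text
27.8 [-0.299  0.59   2.147  1.475  1.231 -1.142] [0.5781 0.2525 0.1246] [-0.328  0.671  0.47   0.47 ]
0.08515466895693889 0.02652409978879306
s seen (332, 143, 21, 36) [array([342. , 160.2]), array([17.6, 35.3]), np.float64(7.1)] pred seated (330, 142, 24, 38) [array([342., 161.]), array([19.6, 37.2]), np.float64(7.3)]
t seen (111, 214, 32, 26) [array([126.7, 226.4]), array([33.2, 22.1]), np.float64(21.8)] pred seated (109, 212, 36, 30) [array([127.5, 227. ]), array([35.7, 23.8]), np.float64(22.9)]
bowl [201.2, 208.1]
```

```bash
python3 -c "
from rig import job
print(job.sign_off())"
```

```text
the job is handed in; nothing more can be done
None
```

I handed the job in at about 28 s: the five beads are in the white bowl, and the empty blue cup is upside down on the free stand's peg with its rim on the disc and the gripper clear of it.

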